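Latch the two-part plaster mould

ROBOT

A 6-joint arm with a two-finger parallel gripper is mounted at the origin on a cart in front of the work surface, level with it; the furniture and walls round the work are solid. World frame = base frame: x ahead of the robot, y to its left, z up, the work surface at z = 0. Lengths are in m, angles in rad, forces in N, time in s.
With the tool pointing down it reaches from about 0.3 to 0.875 m from the base axis. Payload 6.4 kg.
Tool frame: the origin (TCP) lies midway between the tips of the shut fingers; the grasp point (between the pads) lies 19 mm behind it; z points along the fingers, y is the line along which they close (so a half turn about z gives the same grasp; the last joint's range is limited). The gripper opens to 85 mm and grips with 20 to 120 N. Pads are 22 mm wide; open, the fingers measure 114 mm over their backs; the gripper's body (76 mm by 85 mm) begins 54 mm behind the grasp point. The pads swing forward as they close: fully open they stand 13 mm farther back than shut.
Start: joints at [-1.326, 0.181, 1.607, -0, 1.354, -0.206], TCP at [0.251, -0.518, 0.208] pointing down, gripper open.
Joint ranges: [-2.99, 2.99], [-0.89, 2.07], [0.3, 2.58], [-1.14, 4.28], [0, 2.63], [-3.12, 3.12]. Speed limits (rad/s): [2.57, 2.57, 3.01, 3.14, 3.14, 3.14].

INTERFACE

Orientations are given as a unit quaternion [w, x, y, z].
In Python, from bench import sensors, vision, ctrl gives the robot as it stands.
- The arm moves only by the tool carry_out, never from a script. Its argument "deltas" is text: rows parted by semicolons, each of 7 numbers parted by spaces: the shift along the tool's x, y, z in mm, then the turn, a rotation vector about the tool's x, y, z in rad, then the closure, from 0 (fully open) to 1 (shut). In form: tx ty tz ax ay az claw; .... A call has 1 to 12 rows; each row is the pose to reach, as a shift and turn from the pose commanded when the call began, along the tool's axes at that moment; what a row does not reach only later rows make up. A row lasts 1/8 s, in which the tool goes at most 62.5 mm and 10.7 degrees, less where a joint would pass 70% of its speed; a pose out of reach is approached as far as the arm can. A call with a gripper value outside its range is refused whole. The fingers move at their own pace and stop on an object; the grip force is fixed at half the most. Time passes only in rows, so rows that repeat a pose let the fingers close. It gives the time, the measured TCP pose, the force, the opening and the grip force at its end, in the units of the state.
- sensors.get_obs(): the state, without advancing time (a new reading comes with each control period).
- vision.camera(name): name is "scene" or "top"; returns the picture (420x560x3 uint8, blue, green, red); there is no depth.
- vision.camera_model(name): a dict with "K" (3x3 intrinsics, pixels), "extrinsics" (4x4, takes a point from world to camera coordinates). Camera axes: x right, y down, z forward; pixel columns grow to the right and rows downward; lengths in m; the calibration is good to about 2 mm. A picture is of the moment at which its call begins. camera_model takes no time and is no camera call.
- ctrl.hand_in(): hands the job in; it is judged then, once.
The state is a dict: "time_s": time; "q": joint angles; "dq": joint speeds; "joint_efforts": joint torques, N m; "eef_pos": TCP position; "eef_rot": TCP orientation; "wrist_force": force on the tool from outside, world axes, zero at the start; "torque": the same for the moment, N m; "opening": opening from 0.0 (shut) to 1.0 (fully open); "grasp_force": force on a finger pad.
Only numpy, scipy, OpenCV 4.12 (cv2) and the standard library are available. Lean on these libraries where they do the work, as an engineer would, in place of code of your own. Each camera call takes 0.05 s, during which the arm holds its last target. There are 200 camera calls.

TASK

Close the two-part plaster mould: slide the loose half home against the fixed half, hook the latch claw into the slot of its keeper and draw it back until it catches under the lip, then swing the lever over centre until it lies flat, so that the latch holds the halves together by itself. Plaster chips and the latch bends, so feel your way and push nothing harder than about 20 newtons; leave the other things on the table where they are.

Things in the scene. Friction and masses are not known exactly. Their poses are not given: they have to be found in the camera images.
- mould: Plywood closing board (215 x 136 x 12 mm) with the mould's fixed half on it; does not move. Origin: underside, on the parting plane; z up, +x from the fixed to the loose half. Halves: plaster in plywood cases, each 79 mm long in x, 110 mm wide in y, 66 mm high over the table, with a 36 mm wide hardwood batten along the middle of the top (y = 0), 80 mm high, that carries the latch.
- loose_half: The sliding half (0.7 to 1.1 kg); slides only along the mould's x, on dowels, with a few newtons of friction. Its frame coincides with the mould's when home, so the x of its origin in the mould's frame is the open gap (13 to 22 mm at the start). Axes as the mould's.
- push_face (a point): Middle of the loose half's flat outer end face (faces +x of the mould; 110 mm wide, from 12 to 66 mm above the table), where it can be pushed home along the mould's -x.
- keeper: Steel keeper on the loose half's batten, 26 mm wide in y, flat top 89.5 mm above the table. Origin: middle of its slot's mouth; axes as the mould's. The slot is 9 mm long in x, 20 mm in y, 9.5 mm deep; its -x wall is a 3 mm lip, leaning 0.3 rad over the slot so that a claw pulled against it stays down. Slot middle: x = 26 mm in the loose half's frame.
- keeper_apron: The keeper's flat steel apron on the +x side of the slot, level with the lip, 22 mm long in x and 26 mm wide. Origin: middle of its top.
- lever (a joint): Angle of the latch lever about its hinge pin: 0 lying flat (closed, handle to the mould's -x), 1.57 upright, up to 2.2 leaning over the loose half. Starts at 1.35 to 1.75; light friction keeps it where it is left. With the claw hooked it takes up to about 6 N at the tip; from dead centre (0.2 rad) on it goes down by itself.
- lever_handle: The lever's steel handle, a plate 20 mm wide in y, ending 66 mm from the hinge pin. Origin on the hinge pin (at x = -22, z = 95.5 mm in the mould's frame), pin along y, its -x runs along the handle. The claw's pin is 17 mm from the hinge pin, in the mould's x-z plane at the angle 3.35 minus the lever angle, from +x towards +z.
- lever_tip (a point): Middle of the handle's rolled round end (6 mm thick, 20 mm wide), 63 mm from the hinge pin; 99 mm above the table when the lever lies flat.
- claw: Claw on its pin in the lever. Origin on the pin; x along the claw to its hook, z up when level. It turns about y; light friction (0.3 N at the hook, just enough to bear its weight) holds it and carries it round with the lever. Starts raised. Its stem is screw-set: pin to the nose's inner (-x) face is 53 to 59 mm, not measured. The hook is sprung: pulls out up to 12 mm, from 10 N, 5 N per mm.
- thumb_bar (a point): Middle of the claw's round thumb bar (9 mm thick, 16 mm long in y, standing on the hook on a narrow post; to grip or press), 57.5 mm from the claw's pin and 12.5 mm above its x axis, given for a stem set midway (really up to 3 mm off along the claw). The hook under it is 16 mm wide, 5 mm thick, on the claw's x axis; its nose, 4.4 mm thick in x, reaches 10.5 mm below the axis.
- sanding_block: Bystander: cork sanding block, 50 x 76 x 28 mm; origin under its centre.
- sherd_3: Bystander: grey potsherd, 41 x 39 x 11 mm; origin under its centre.
- sherd_0: Bystander: red potsherd, 52 x 47 x 12 mm; origin under its centre.
- pot_1: Bystander: low round pot with a white lid, 81 mm wide, 34 mm high; origin under its centre.

How it is judged:
At the end, for the whole second after the job is handed in: The loose half is home (gap under 1.5 mm), the lever lies flat (within 0.06 rad), and the hooked claw pulls on the keeper's lip with more than 8 N, with the robot clear of everything (x of loose_half in the frame of mould below 0.0015 m and value of joint lever below 0.06 rad and contact force between claw and keeper above 8 N); the robot touches nothing.
It fails at once if the loose half is shoved with more than 25 N (contact force between any of the arm, the fingers and loose_half above 25 N).
It fails at once if the lever is pushed with more than 25 N (contact force between any of the arm, the fingers and lever_handle above 25 N).
It fails at once if the claw's nose is pressed down on the keeper's apron with more than 25 N (contact force between claw and keeper_apron above 25 N).
It fails at once if a bystander is moved by more than 20 mm (distance of any of sanding_block, sherd_3, sherd_0, pot_1 from where it was at the start of the episode above 0.02 m).
It also fails if it takes over 72 s, if anything falls off the work surface, if the arm or the gripper's body presses on something with over 40 N, if the wrist force passes 120 N, or if a joint passes its speed limit or range.

## Working session

There is one attempt and no reset: what is moved stays moved. The work goes in short steps, Python scripts to look and compute and a tool call to move; the robot and the scene stay as the last step left them, time stands still between calls to the robot, and variables do not carry over. Pictures are saved under pics/ and viewed, at most 10 in all, crops included, and the job is handed in when it is done.

Besides the shell and the picture viewer there is one more tool, called after "Request:" in YAML: its name, and indented under it one key for each argument. carry_out: Moves the arm, as the interface text tells. Its arguments: {"type":"object","properties":{"deltas":{"type":"string"}},"required":["deltas"]}

```bash
mkdir -p pics; ls
python3 - <<'E'
from bench import sensors, vision, ctrl
import cv2
for n in ("scene","top"):
    cv2.imwrite(f"pics/{n}0.png",vision.camera(n)); m=vision.camera_model(n); print(n,m["K"],m["extrinsics"])
print(sensors.get_obs())
E
```

```text
pics
scene [[476.2486826    0.         273.71106411]
 [  0.         476.2486826  212.05533345]
 [  0.           0.           1.        ]] [[-0.64242053 -0.76625439  0.01225061  0.38364177]
 [-0.50645065  0.41249763 -0.75720106  0.39139421]
 [ 0.57515529 -0.49264583 -0.65306698  0.60190208]
 [ 0.          0.          0.          1.        ]]
top [[495.07291574   0.         285.46660907]
 [  0.         495.07291574 214.53098874]
 [  0.           0.           1.        ]] [[-0.02280797 -0.99972538 -0.00538061  0.00873717]
 [-0.99083417  0.02332124 -0.13305547  0.58496117]
 [ 0.13314442  0.00229657 -0.99109399  0.89487628]
 [ 0.          0.          0.          1.        ]]
{'time_s': 0.1, 'q': array([-1.32631056e+00,  1.81486875e-01,  1.60786984e+00,  5.59602891e-05,
        1.35376155e+00, -2.06302957e-01]), 'dq': array([-0.0007947 , -0.00153332, -0.00258592,  0.00064243,  0.00076672,
       -0.00068239]), 'joint_efforts': array([ 9.04454937e-04, -4.45875120e+01, -3.52235270e+01, -2.94288975e-04,
        4.14193841e-03,  3.90625388e-06]), 'eef_pos': array([ 0.25042189, -0.51705143,  0.20738138]), 'eef_rot': array([-7.63190025e-04,  9.74707114e-01,  2.23484810e-01,  1.27519720e-05]), 'wrist_force': array([-0.33059228,  0.65492531,  0.2633915 ]), 'torque': array([-0.04452617, -0.05422467,  0.0162033 ]), 'grasp_force': 0.0, 'opening': 1.0014404150328748}
```

View pics/scene0.png

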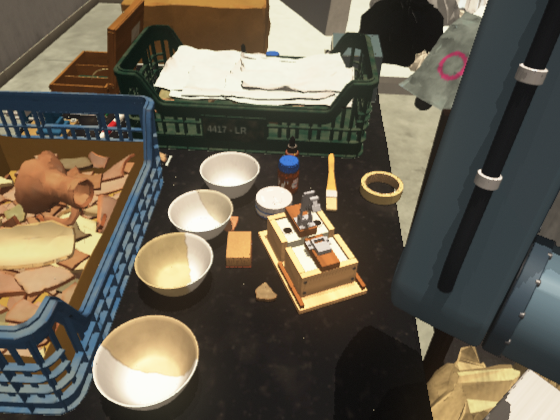

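View pics/top0.png

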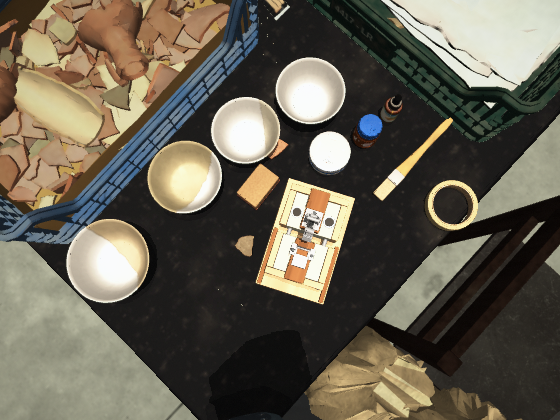

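The scene view shows the mould near (310,250) and the top view near (305,240). The loose half is towards the robot and the lever stands upright on the far half. I'll enlarge both.

Run:
```python
import cv2,numpy as np
s=cv2.imread("pics/scene0.png")[180:312,250:375]; t=cv2.imread("pics/top0.png")[172:310,245:365]
s=cv2.resize(s,(400,600*400//568),interpolation=cv2.INTER_CUBIC) if 0 else cv2.resize(s,None,fx=3.2,fy=3.2,interpolation=cv2.INTER_CUBIC)
t=cv2.resize(t,None,fx=3.2,fy=3.2,interpolation=cv2.INTER_CUBIC)
h=max(s.shape[0],t.shape[0]); o=np.zeros((h,s.shape[1]+t.shape[1],3),np.uint8)
o[:s.shape[0],:s.shape[1]]=s; o[:t.shape[0],s.shape[1]:]=t
print(o.shape,s.shape); cv2.imwrite("pics/crop0.png",o)
```

```text
(442, 784, 3) (422, 400, 3)
```

View pics/crop0.png

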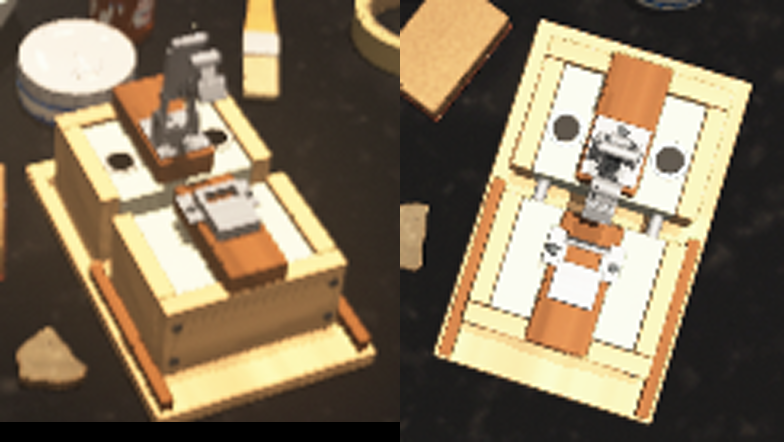

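The crops show the lever upright with the claw raised close in front of it, the keeper on the near batten, and the gap open. Next I'll get the mould pose and the feature positions.

```bash
cat > h.py <<'E'
from bench import sensors, vision, ctrl
import numpy as np, cv2
from scipy.spatial.transform import Rotation as R
def ray(n,uv):
    m=vision.camera_model(n); E=np.array(m["extrinsics"]); K=np.array(m["K"])
    d=E[:3,:3].T@np.linalg.inv(K)@[uv[0],uv[1],1]; return -E[:3,:3].T@E[:3,3], d/np.linalg.norm(d)
def plane(n,uv,z):
    c,d=ray(n,uv); return c+d*(z-c[2])/d[2]
def tri(a,b):   # a in scene, b in top
    (c1,d1),(c2,d2)=ray("scene",a),ray("top",b)
    s=np.linalg.lstsq(np.c_[d1,-d2],c2-c1,rcond=None)[0]; p,q=c1+s[0]*d1,c2+s[1]*d2
    return (p+q)/2, np.linalg.norm(p-q)*1e3
def proj(n,p):
    m=vision.camera_model(n); E=np.array(m["extrinsics"]); u=np.array(m["K"])@(E[:3,:3]@p+E[:3,3]); return u[:2]/u[2]
E
python3 - <<'E'
from h import *
t=cv2.imread("pics/top0.png"); s=cv2.imread("pics/scene0.png")
for n,im,seed,z in(("top",t,(265,288),.012),("scene",s,(300,300),.012)):
    g=cv2.cvtColor(im,cv2.COLOR_BGR2HSV)
    m=((g[...,2]>95)).astype(np.uint8); 
    if n=="top": m[:, :250]=0
    k,l,st,c=cv2.connectedComponentsWithStats(m); 
    i=l[262,300] if n=="top" else l[268,330]
    cs,_=cv2.findContours((l==i).astype(np.uint8),0,2); h=cv2.convexHull(cs[0])
    print(n,st[i]); a=cv2.approxPolyDP(h,4,True)[:,0]; print(a.tolist()); 
    if n=="top":
        w=np.array([plane("top",x,z) for x in a]); print(w.round(4))
        r=cv2.minAreaRect((np.array([plane("top",x[0],z)[:2] for x in h])*1000).astype(np.float32)); print(r)
S=lambda x,y:(250+x/3.2,180+y/3.2); T=lambda x,y:(245+(x-400)/3.2,172+y/3.2)
for nm,a,b in(("front batten end L",(236,288),(528,345)),("front batten end R",(287,263),(578,355)),
  ("case near L",(163,322),(466,300)),("case near R",(345,264),(637,352)),
  ("apron near R",(262,219),(593,308)),("apron near L",(221,236),(549,298)),
  ("claw hook end",(211,88),(598,214)),("lever top",(188,42),(617,133))):
    p,e=tri(S(*a),T(*b)); print(nm,p.round(4),"miss mm",round(e,1))
E
```

```text
top [ 255  178  100  127 7659]
[[289, 178], [354, 198], [322, 304], [255, 282]]
[[ 0.6608 -0.0133  0.012 ]
 [ 0.618  -0.139   0.012 ]
 [ 0.416  -0.0701  0.012 ]
 [ 0.4602  0.0563  0.012 ]]
((538.7992553710938, -41.74723815917969), (135.88992309570312, 214.69483947753906), 71.2367172241211)
scene [     0      0    560    420 140846]
[[485, 419]]
front batten end L [ 0.4637 -0.0007  0.0744] miss mm 2.1
front batten end R [ 0.4563 -0.0293  0.081 ] miss mm 1.0
case near L [0.488  0.0326 0.0501] miss mm 3.7
case near R [ 0.4525 -0.0668  0.0593] miss mm 12.7
apron near R [ 0.4827 -0.0373  0.0889] miss mm 1.3
apron near L [ 0.4891 -0.0129  0.0862] miss mm 2.1
claw hook end [ 0.5297 -0.0384  0.1518] miss mm 2.8
lever top [ 0.5682 -0.052   0.1539] miss mm 5.1
```

```bash
cat >> h.py <<'E'
YAW=np.deg2rad(161.15); C0=np.array([.5388,-.0417,0]); XC=0.0
RM=R.from_euler("z",YAW).as_matrix()
def toM(p): return RM.T@(np.array(p)-C0)*1e3+[XC,0,0]
def toW(p): return C0+RM@(np.array(p)-[XC,0,0])/1e3
E
python3 - <<'E'
from h import *
S=lambda x,y:(250+x/3.2,180+y/3.2); T=lambda x,y:(245+(x-400)/3.2,172+y/3.2)
for nm,b,z in(("fixed batten far L",(613,52),80),("far R",(672,68),80),("fixed batten near L",(580,181),80),("near R",(632,195),80),
 ("apron near L",(549,298),89.5),("apron near R",(593,308),89.5),("lb near L",(528,345),80),("lb near R",(578,355),80),
 ("lb far L",(566,212),80),("lb far R",(618,228),80)):
    print(nm,toM(plane("top",T(*b),z/1e3)).round(1))
for nm,a,b in (("claw hook end",(211,88),(598,214)),("lever top",(188,42),(617,133))):
    print(nm,toM(tri(S(*a),T(*b))[0]).round(1))
for nm,a,z in(("lb near L",(236,288),80),("lb near R",(287,263),80),("fixed case top far? near L",(104,228),66),("loose near L",(163,322),66),("loose nearR",(345,264),66)):
    print(nm,toM(plane("scene",S(*a),z/1e3)).round(1))
# sharper crops
s=cv2.imread("pics/scene0.png")[185:262,285:335]; t=cv2.imread("pics/top0.png")[205:262,285:330]
s=cv2.resize(s,None,fx=7.5,fy=7.5,interpolation=cv2.INTER_CUBIC); t=cv2.resize(t,None,fx=9,fy=9,interpolation=cv2.INTER_CUBIC)
o=np.zeros((600,s.shape[1]+t.shape[1],3),np.uint8); o[:s.shape[0],:s.shape[1]]=s; o[:t.shape[0],s.shape[1]:]=t; print(s.shape,t.shape)
cv2.imwrite("pics/crop1.png",o)
E
```

```text
fixed batten far L [-86.8 -17.3  80. ]
far R [-88.   17.3  80. ]
fixed batten near L [-10.9 -13.3  80. ]
near R [-12.2  16.9  80. ]
apron near L [ 57.  -10.2  89.5]
apron near R [54.9 14.5 89.5]
lb near L [ 84.9 -13.6  80. ]
lb near R [81.8 14.4 80. ]
lb far L [  8.1 -15.6  80. ]
lb far R [ 7.9 14.8 80. ]
claw hook end [ 9.700e+00 -1.000e-01  1.518e+02]
lever top [-31.1   0.2 153.9]
lb near L [ 88.3 -18.1  80. ]
lb near R [81.5 15.8 80. ]
fixed case top far? near L [  9.5 -61.9  66. ]
loose near L [ 85.5 -58.6  66. ]
loose nearR [82.2 53.1 66. ]
(578, 375, 3) (513, 405, 3)
```

View pics/crop1.png

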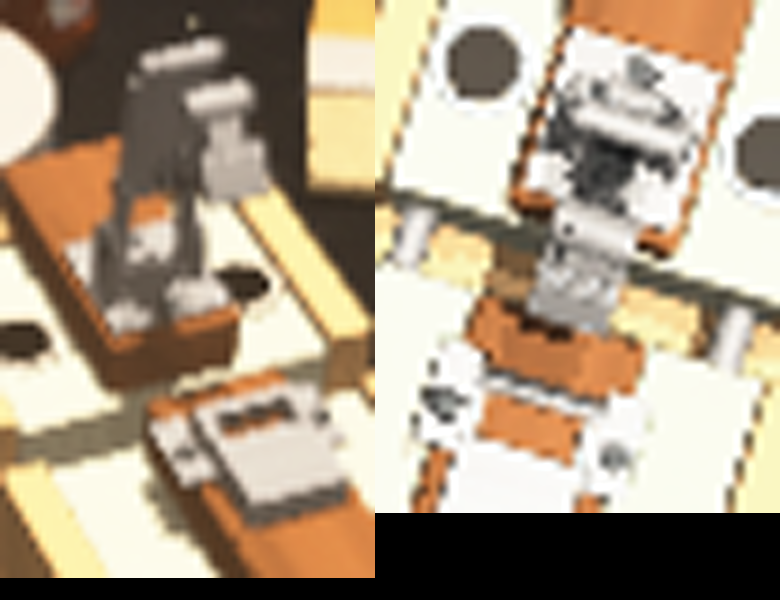

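The thumb bar is at (220,97) in the scene crop and (597,230) in the top crop. The lever's rolled end is at (182,53) and (640,113), and the hook's end is near (238,175) and (572,300).

```bash
sed -i 's/XC=0.0/XC=10.0/' h.py
python3 - <<'E'
from h import *
S=lambda x,y:(285+x/7.5-.4,185+y/7.5-.4); T=lambda x,y:(285+(x-375)/9-.4,205+y/9-.4)
for nm,a,b in(("thumb",(220,98),(597,230)),("tip",(182,53),(640,113)),("hookend bottom",(238,190),(572,312)),("apron nL",(252,520),(0,0))):
    p,e=tri(S(*a),T(*b)); print(nm,p.round(4),toM(p).round(1),round(e,1))
print("slot",toM(plane("scene",S(255,412),.0895)).round(1)) 
for L in(1.35,1.45,1.55,1.65,1.75): print(L,[round(v,1) for v in(-22-63*np.cos(L)+3.5*np.sin(L),95.5+63*np.sin(L)+3.5*np.cos(L),-22+17*np.cos(3.35-L),95.5+17*np.sin(3.35-L))])
E
```

```text
thumb [ 0.542  -0.0429  0.1639] [6.500e+00 1.000e-01 1.639e+02] 0.8
tip [ 0.5637 -0.0516  0.1596] [-16.7   1.3 159.6] 0.9
hookend bottom [ 0.529  -0.0384  0.1469] [ 20.3   0.  146.9] 1.6
apron nL [0.5366 0.0339 0.1128] [ 36.5 -70.8 112.8] 132.6
slot [36.1  0.7 89.5]
1.35 [np.float64(-32.4), np.float64(157.7), np.float64(-29.1), np.float64(111.0)]
1.45 [np.float64(-26.1), np.float64(158.5), np.float64(-27.5), np.float64(111.6)]
1.55 [np.float64(-19.8), np.float64(158.6), np.float64(-25.9), np.float64(112.1)]
1.65 [np.float64(-13.5), np.float64(158.0), np.float64(-24.2), np.float64(112.4)]
1.75 [np.float64(-7.3), np.float64(156.9), np.float64(-22.5), np.float64(112.5)]
```

```bash
cat >> h.py <<'E'
def rot(phi):   # tool y along mould y, tool leaning back to mould +x by phi
    c,s=np.cos(phi),np.sin(phi); return RM@np.array([[-c,0,-s],[0,1,0],[s,0,-c]])
def pose():
    o=sensors.get_obs(); q=o["eef_rot"]; return o["eef_pos"],R.from_quat(q,scalar_first=True).as_matrix(),o
def delta(pM,phi):
    p,r,o=pose(); t=r.T@(toW(pM)-p)*1e3; a=R.from_matrix(r.T@rot(phi)).as_rotvec(); return np.r_[t,a]
def show(*wps):
    p,r,o=pose(); print("t",o["time_s"],"TCP in mould",toM(p).round(1),"F mould",(RM.T@o["wrist_force"]).round(1),"open",round(o["opening"],3),"grip",round(o["grasp_force"],1))
    for w in wps:
        d=delta(*w); print(w, d[:3].round(1),d[3:].round(3))
E
python3 -c "
from h import *
show(([140,0,150],0))"
```

```text
t 0.1 TCP in mould [129.3 543.  207.4] F mould [ 0.5 -0.5  0.3] open 1.001 grip 0.0
([140, 0, 150], 0) [ 374.2 -393.6   58.1] [-0.002  0.     0.78 ]
```

Request:
carry_out:
  deltas: "40 -42 0 0 0 0.08 1; 80 -84 0 0 0 0.17 1; 122 -128 0 0 0 0.26 1; 164 -172 0 0 0 0.35 1; 206 -217 0 0 0 0.44 1; 248 -261 5 0 0 0.53 1; 290 -305 15 0 0 0.62 1; 330 -347 30 0 0 0.7 1; 360 -379 45 0 0 0.78 1; 374 -394 58 0 0 0.78 1; 374 -394 58 0 0 0.78 1; 374 -394 58 0 0 0.78 1"

```text
time_s: 1.6
eef_pos: [0.4155, -0.0006, 0.1504]
eef_rot: [0.0, 0.986, -0.164, 0.0]
wrist_force: [-0.5, -0.7, 0.9]
opening: 0.003
grasp_force: 0.0
```

```bash
python3 -c "
from h import *
show(([140,0,40],0),([112,0,40],0))"
```

```text
t 1.6 TCP in mould [140.    0.9 150.4] F mould [0.3 0.9 0.9] open 0.003 grip 0.0
([140, 0, 40], 0) [ -0.   -0.9 110.4] [ 0. -0. -0.]
([112, 0, 40], 0) [ 28.   -0.9 110.5] [ 0. -0. -0.]
```

Request:
carry_out:
  deltas: "0 -0.9 30 0 0 0 1; 0 -0.9 60 0 0 0 1; 0 -0.9 90 0 0 0 1; 0 -0.9 110 0 0 0 1; 10 -0.9 110 0 0 0 1; 20 -0.9 110 0 0 0 1; 26 -0.9 110 0 0 0 1; 28 -0.9 110 0 0 0 1; 28 -0.9 110 0 0 0 1"

```text
time_s: 2.72
eef_pos: [0.4425, -0.0082, 0.0405]
eef_rot: [0.0, 0.986, -0.164, 0.0]
wrist_force: [-0.3, -0.5, -0.7]
opening: -0.003
grasp_force: 0.0
```

Request:
carry_out:
  deltas: "1 0 0 0 0 0 1; 2 0 0 0 0 0 1; 3 0 0 0 0 0 1; 4 0 0 0 0 0 1; 5 0 0 0 0 0 1; 6 0 0 0 0 0 1; 7 0 0 0 0 0 1; 8 0 0 0 0 0 1"

```text
time_s: 3.72
eef_pos: [0.45, -0.0108, 0.0402]
eef_rot: [-0.0, 0.986, -0.164, 0.0]
wrist_force: [0.4, -0.3, 0.3]
opening: 0.003
grasp_force: 0.0
```

Request:
carry_out:
  deltas: "1 0 0 0 0 0 1; 2 0 0 0 0 0 1; 3 0 0 0 0 0 1; 4 0 0 0 0 0 1; 5 0 0 0 0 0 1; 6 0 0 0 0 0 1"

```text
time_s: 4.47
eef_pos: [0.4553, -0.0126, 0.0401]
eef_rot: [-0.0, 0.986, -0.164, -0.0]
wrist_force: [-2.3, 1.3, 1.8]
opening: -0.004
grasp_force: 1.3
```

Request:
carry_out:
  deltas: "1 0 0 0 0 0 1; 2 0 0 0 0 0 1; 3 0 0 0 0 0 1; 4 0 0 0 0 0 1"

```text
time_s: 4.97
eef_pos: [0.4593, -0.014, 0.0401]
eef_rot: [-0.0, 0.986, -0.164, -0.0]
wrist_force: [-2.2, 1.1, 1.3]
opening: 0.0
grasp_force: 1.1
```

Request:
carry_out:
  deltas: "1 0 0 0 0 0 1; 2 0 0 0 0 0 1; 3 0 0 0 0 0 1; 3 0 0 0 0 0 1"

```text
time_s: 5.48
eef_pos: [0.4624, -0.0151, 0.0402]
eef_rot: [0.0, 0.986, -0.164, 0.0]
wrist_force: [-1.6, -0.1, 0.2]
opening: 0.001
grasp_force: 0.8
```

```bash
python3 -c "
from h import *
show()"
```

```text
t 5.475 TCP in mould [90.9 -0.5 40.2] F mould [1.5 0.7 0.2] open 0.001 grip 0.8
```

Request:
carry_out:
  deltas: "0.7 0 0 0 0 0 1; 1.4 0 0 0 0 0 1; 2 0 0 0 0 0 1"

```text
time_s: 5.85
eef_pos: [0.4641, -0.0156, 0.0402]
eef_rot: [-0.0, 0.986, -0.164, -0.0]
wrist_force: [-1.2, 0.5, -0.2]
opening: -0.002
grasp_force: 1.1
```

Request:
carry_out:
  deltas: "0.5 0 0 0 0 0 1; 1 0 0 0 0 0 1; 1.5 0 0 0 0 0 1"

```text
time_s: 6.22
eef_pos: [0.4654, -0.0161, 0.0402]
eef_rot: [-0.0, 0.986, -0.164, -0.0]
wrist_force: [-4.5, 1.6, 2.8]
opening: -0.001
grasp_force: 1.9
```

Request:
carry_out:
  deltas: "0.5 0 0 0 0 0 1; 1 0 0 0 0 0 1; 1 0 0 0 0 0 1"

```text
time_s: 6.6
eef_pos: [0.4653, -0.016, 0.0401]
eef_rot: [-0.0, 0.986, -0.164, -0.001]
wrist_force: [-6.5, 2.7, 5.7]
opening: -0.002
grasp_force: 4.0
```

Request:
carry_out:
  deltas: "0.5 0 0 0 0 0 1; 1 0 0 0 0 0 1; 1 0 0 0 0 0 1"

```text
time_s: 6.98
eef_pos: [0.4653, -0.016, 0.0401]
eef_rot: [-0.0, 0.987, -0.164, -0.002]
wrist_force: [-11.0, 3.3, 9.9]
opening: 0.001
grasp_force: 6.4
```

Request:
carry_out:
  deltas: "-5 0 0 0 0 0 1; -25 0 0 0 0 0 1; -40 0 -30 0 0 0 1; -40 0 -80 0 0 0 1; -40 0 -130 0 0 0 0.53; -40 0 -180 0 0 0 0.53; -40 0 -190 0 0 0 0.53; -40 0 -190 0 0 0 0.53"

```text
time_s: 7.98
eef_pos: [0.4302, -0.004, 0.2305]
eef_rot: [0.0, 0.986, -0.164, 0.001]
wrist_force: [0.1, -0.3, -1.2]
opening: 0.471
grasp_force: 0.0
```

Run:
```python
from h import *
show(([9,0,220],-.2),([8,0,156],-.2))
s0=vision.camera("scene");t0=vision.camera("top");cv2.imwrite("pics/s1.png",s0);cv2.imwrite("pics/t1.png",t0)
s=s0[185:262,275:335]; t=t0[195:262,275:330]
s=cv2.resize(s,None,fx=6.5,fy=6.5,interpolation=cv2.INTER_CUBIC); t=cv2.resize(t,None,fx=7,fy=7,interpolation=cv2.INTER_CUBIC)
o=np.zeros((510,s.shape[1]+t.shape[1],3),np.uint8); o[:s.shape[0],:s.shape[1]]=s; o[:t.shape[0],s.shape[1]:]=t; print(s.shape,t.shape)
cv2.imwrite("pics/crop2.png",o)
```

```text
t 7.975 TCP in mould [125.   -0.5 230.5] F mould [-0.2  0.3 -1.2] open 0.471 grip 0.0
([9, 0, 220], -0.2) [116.    0.5  10.8] [-0.    -0.202 -0.   ]
([8, 0, 156], -0.2) [116.8   0.5  74.8] [-0.    -0.202 -0.   ]
(500, 390, 3) (469, 385, 3)
```

View pics/crop2.png

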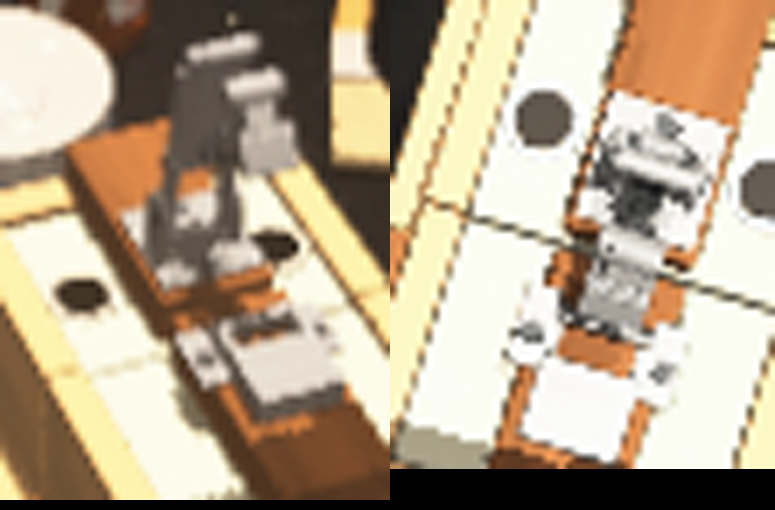

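The crop shows the halves touching, with the parting line running from (430,200) to (770,305) in the top crop. The claw is untouched.

Run:
```python
from h import *
S=lambda x,y:(275+x/6.5-.4,185+y/6.5-.4); T=lambda x,y:(275+(x-390)/7-.4,195+y/7-.4)
for b in((430,200),(505,225),(770,305)): print("part top",toM(plane("top",T(*b),.066)).round(1))
for b in((60,370),(160,346),(375,293)): print("part scene",toM(plane("scene",S(*b),.066)).round(1))
for b in((520,445),(625,462),(533,367),(642,382)): print("apron top",toM(plane("top",T(*b),.0895)).round(1))
for b in((265,408),(350,378),(222,333),(308,312)): print("apron scene",toM(plane("scene",S(*b),.0895)).round(1))
print("hole/slot scene",toM(plane("scene",S(268,325),.0895)).round(1))
```

```text
part top [ -0.4 -52.8  66. ]
part top [ -0.  -32.1  66. ]
part top [-0.8 39.8 66. ]
part scene [ -3.  -50.1  66. ]
part scene [ -2.2 -19.4  66. ]
part scene [-0.7 48.9 66. ]
apron top [ 54.5 -11.2  89.5]
apron top [50.6 15.3 89.5]
apron top [ 34.8 -13.9  89.5]
apron top [30.1 13.4 89.5]
apron scene [ 52.1 -13.1  89.5]
apron scene [49.7 13.7 89.5]
apron scene [ 21.1 -11.9  89.5]
apron scene [21.8 14.3 89.5]
hole/slot scene [22.7  1.5 89.5]
```

Request:
carry_out:
  deltas: "30 0.5 5 0 -0.1 0 0.53; 70 0.5 10 0 -0.2 0 0.53; 105 0.5 11 0 -0.2 0 0.53; 116 0.5 11 0 -0.2 0 0.53; 116 0.5 11 0 -0.2 0 0.53; 116 0.5 30 0 -0.2 0 0.53; 117 0.5 40 0 -0.2 0 0.53; 117 0.5 40 0 -0.2 0 0.53"

```text
time_s: 9.07
eef_pos: [0.5388, -0.0416, 0.189]
eef_rot: [-0.017, 0.981, -0.163, -0.1]
wrist_force: [0.9, 0.5, -0.6]
opening: 0.471
grasp_force: 0.0
```

Run:
```python
from h import *
show(([8,0,156],-.2))
s0=vision.camera("scene");t0=vision.camera("top")
s=cv2.resize(s0[150:262,265:365],None,fx=4,fy=4,interpolation=cv2.INTER_CUBIC); t=cv2.resize(t0[170:280,255:350],None,fx=4,fy=4,interpolation=cv2.INTER_CUBIC)
cv2.imwrite("pics/crop3.png",np.hstack([s[:440],t[:440]]))
```

```text
t 9.075 TCP in mould [ 1.01e+01 -1.00e-01  1.89e+02] F mould [-0.6 -0.8 -0.6] open 0.471 grip 0.0
([8, 0, 156], -0.2) [ 8.6  0.1 31.9] [ 0.     0.002 -0.   ]
```

View pics/crop3.png

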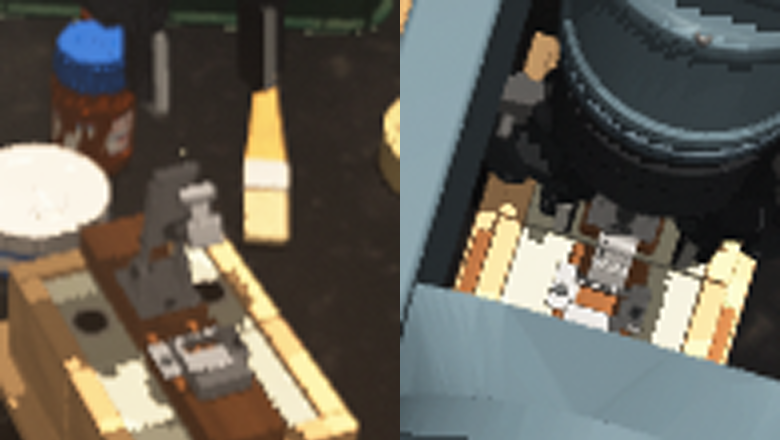

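The two fingers straddle the thumb bar: their tips are at (162,110) and (258,88) in the crop and the bar is at (198,190). I'll descend and grip.

Request:
carry_out:
  deltas: "3 0 10 0 0 0 0.53; 6 0 20 0 0 0 0.53; 8.6 0 29 0 0 0 0.53; 8.6 0 32 0 0 0 0.53; 8.6 0 32 0 0 0 0.53; 8.6 0 32 0 0 0 0.7; 8.6 0 32 0 0 0 0.9; 8.6 0 32 0 0 0 1; 8.6 0 32 0 0 0 1; 8.6 0 32 0 0 0 1"

```text
time_s: 10.42
eef_pos: [0.5421, -0.0428, 0.1572]
eef_rot: [-0.016, 0.982, -0.163, -0.098]
wrist_force: [-0.6, 0.6, -0.1]
opening: 0.0
grasp_force: 0.0
```

Run:
```python
from h import *
show()
H=np.array([-22,95.5])
def pin(L): return H+17*np.array([np.cos(3.35-L),np.sin(3.35-L)])
# bar position for claw angle a (up +), lever L, stem offset s
def bar(L,a,s=0): return pin(L)+(57.5+s)*np.array([np.cos(a),np.sin(a)])+12.5*np.array([-np.sin(a),np.cos(a)])
def nose(L,a,s=0,o=0): return pin(L)+(56+s+o)*np.array([np.cos(a),np.sin(a)])-10.5*np.array([-np.sin(a),np.cos(a)])
for s in(0,2):
  for L,a in((1.6,.81),(1.7,.4),(1.75,.1),(1.8,-.05),(1.8,-.2),(1.7,-.25),(1.6,-.25),(1.5,-.25),(1.4,-.27),(1.3,-.27),(1.2,-.27),(1.1,-.27)): print(s,L,a,"bar",bar(L,a,s).round(1),"nose in",nose(L,a,s).round(1),"out",nose(L,a,s,4.4).round(1))
```

```text
t 10.425 TCP in mould [  6.6  -0.  157.2] F mould [ 0.8 -0.4 -0.1] open 0.0 grip 0.0
0 1.6 0.81 bar [  5.6 162.5] nose in [ 21.2 145.5] out [ 24.2 148.7]
0 1.7 0.4 bar [ 24.7 146.4] nose in [ 32.3 124.6] out [ 36.4 126.3]
0 1.75 0.1 bar [ 33.5 130.7] nose in [ 34.3 107.6] out [ 38.7 108.1]
0 1.8 -0.05 bar [ 36.4 122.1] nose in [33.8 99.2] out [38.2 99. ]
0 1.8 -0.2 bar [ 37.2 113.3] nose in [31.2 91.1] out [35.5 90.2]
0 1.7 -0.25 bar [ 35.5 110.3] nose in [28.3 88.4] out [32.6 87.3]
0 1.6 -0.25 bar [ 33.8 110.1] nose in [26.6 88.2] out [30.9 87.1]
0 1.5 -0.25 bar [ 32.1 109.7] nose in [25.  87.8] out [29.2 86.7]
0 1.4 -0.27 bar [ 30.5 108. ] nose in [22.9 86.2] out [27.1 85.1]
0 1.3 -0.27 bar [ 28.9 107.3] nose in [21.3 85.5] out [25.6 84.4]
0 1.2 -0.27 bar [ 27.4 106.4] nose in [19.9 84.7] out [24.1 83.5]
0 1.1 -0.27 bar [ 26.1 105.4] nose in [18.5 83.7] out [22.7 82.5]
2 1.6 0.81 bar [  6.9 163.9] nose in [ 22.6 147. ] out [ 25.6 150.2]
2 1.7 0.4 bar [ 26.6 147.1] nose in [ 34.2 125.4] out [ 38.2 127.1]
2 1.75 0.1 bar [ 35.5 130.9] nose in [ 36.3 107.8] out [ 40.6 108.3]
2 1.8 -0.05 bar [ 38.4 122. ] nose in [35.8 99.1] out [40.2 98.9]
2 1.8 -0.2 bar [ 39.2 112.9] nose in [33.1 90.7] out [37.4 89.8]
2 1.7 -0.25 bar [ 37.4 109.8] nose in [30.3 87.9] out [34.5 86.8]
2 1.6 -0.25 bar [ 35.7 109.6] nose in [28.6 87.7] out [32.8 86.6]
2 1.5 -0.25 bar [ 34.1 109.2] nose in [26.9 87.3] out [31.2 86.2]
2 1.4 -0.27 bar [ 32.4 107.5] nose in [24.8 85.7] out [29.  84.5]
2 1.3 -0.27 bar [ 30.8 106.8] nose in [23.3 85. ] out [27.5 83.8]
2 1.2 -0.27 bar [ 29.4 105.9] nose in [21.8 84.1] out [26. 83.]
2 1.1 -0.27 bar [ 28.  104.9] nose in [20.4 83.1] out [24.7 82. ]
```

Run:
```python
from h import *
s0=vision.camera("scene")
cv2.imwrite("pics/crop4.png",cv2.resize(s0[160:240,285:345],None,fx=7.5,fy=7.5,interpolation=cv2.INTER_CUBIC))
show(); print(proj("scene",pose()[0]))
```

```text
t 10.475 TCP in mould [  6.5  -0.  157.2] F mould [-0.4 -0.6 -0.1] open 0.001 grip 0.0
[313.84896435 200.723613  ]
```

View pics/crop4.png

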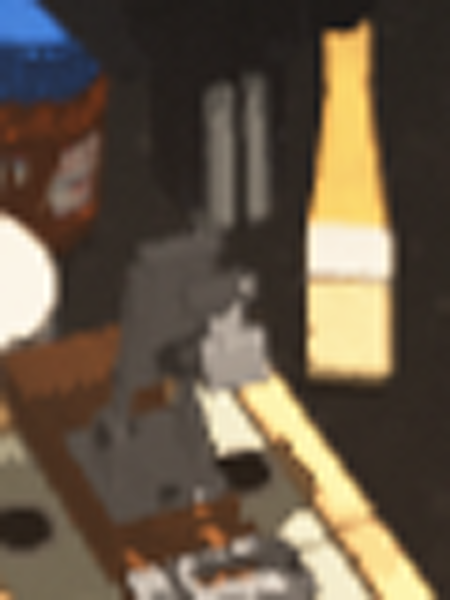

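The fingers shut at (245,75–220), with dark tips reaching about y=290, and the bar's right end is still visible at (245,283). It wasn't gripped. I'll check the geometry.

Run:
```python
from h import *
p,r,o=pose()
f=lambda u:((u-[285,160])*7.5).round(0)
for k in(0,10,19,30,54,73): print(k,f(proj("scene",p-r[:,2]*k/1e3)),f(proj("top",p-r[:,2]*k/1e3)*1))
print("bar ends",f(proj("scene",toW([6.5,-8,164]))),f(proj("scene",toW([6.5,8,164]))))
im=vision.camera("scene"); a=cv2.resize(im[160:240,285:345],None,fx=7.5,fy=7.5,interpolation=cv2.INTER_CUBIC)
g=np.clip(a.astype(float)*2.6,0,255).astype(np.uint8)
b=cv2.resize(cv2.imread("pics/s1.png")[160:240,285:345],None,fx=7.5,fy=7.5,interpolation=cv2.INTER_CUBIC)
cv2.imwrite("pics/crop5.png",np.hstack([g[100:450,50:400],b[100:450,50:400]]))
```

```text
0 [216. 305.] [179. 528.]
10 [216. 268.] [184. 514.]
19 [215. 233.] [188. 502.]
30 [214. 191.] [193. 487.]
54 [212.  96.] [205. 452.]
73 [211.  18.] [215. 423.]
bar ends [187. 290.] [250. 275.]
```

View pics/crop5.png

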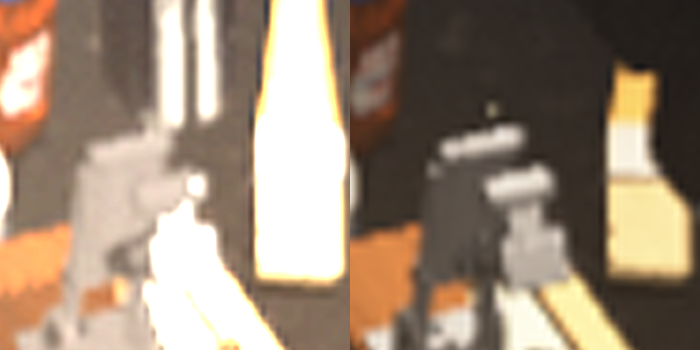

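Run:
```python
from h import *
cv2.imwrite("pics/sA.png",vision.camera("scene"));cv2.imwrite("pics/tA.png",vision.camera("top"))
```

Request:
carry_out:
  deltas: "0 0 -10 0 0 0 1; 0 0 -20 0 0 0 1; 0 0 -30 0 0 0 1; 0 0 -30 0 0 0 1"

```text
time_s: 11.12
eef_pos: [0.5486, -0.045, 0.1879]
eef_rot: [-0.016, 0.982, -0.163, -0.097]
wrist_force: [-0.4, 0.1, 0.7]
opening: 0.005
grasp_force: 0.0
```

Run:
```python
from h import *
b=vision.camera("scene"); cv2.imwrite("pics/sB.png",b);cv2.imwrite("pics/tB.png",vision.camera("top"))
show()
p,r,o=pose(); f=lambda u:((u-[290,140])*6.5).round(0)
print("TCP B",f(proj("scene",p)),"A",f(proj("scene",p+r[:,2]*.03)),"bar",f(proj("scene",toW([6.5,0,164]))))
a=cv2.imread("pics/sA.png")
cr=lambda i:np.clip(cv2.resize(i[140:230,290:348],None,fx=6.5,fy=6.5,interpolation=cv2.INTER_NEAREST).astype(float)*2.5,0,255).astype(np.uint8)
cv2.imwrite("pics/crop6.png",np.hstack([cr(a),cr(b)]))
```

```text
t 11.225 TCP in mould [  0.6  -0.  186.6] F mould [ 0.  -0.   0.3] open 0.003 grip 0.0
TCP B [153. 295.] A [155. 395.] bar [157. 375.]
```

View pics/crop6.png

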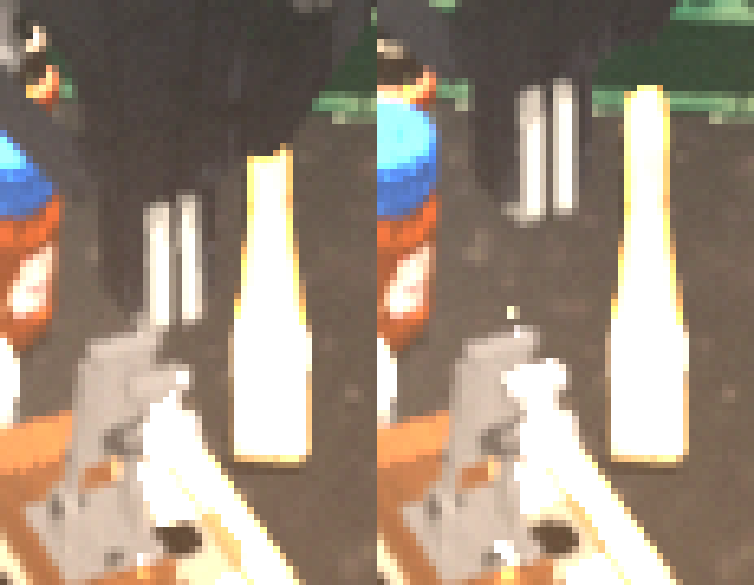

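Both frames agree. The shut fingertips show about 20 mm short of the reported TCP: at B the tips end near y=215 and the TCP projects to y=295. They are centred sideways, so I need to go about 20 mm deeper.

```bash
python3 -c "
from h import *
show(([5.5,0,187],-.2),([12,0,137.5],-.2))"
```

```text
t 11.225 TCP in mould [  0.6  -0.  186.6] F mould [ 0.  -0.   0.3] open 0.003 grip 0.0
([5.5, 0, 187], -0.2) [-4.9  0.   0.6] [-0. -0. -0.]
([12, 0, 137.5], -0.2) [-1.4  0.  50.4] [-0. -0. -0.]
```

Request:
carry_out:
  deltas: "-1.4 0 0 0 0 0 0.53; -1.4 0 0 0 0 0 0.53; -1.4 0 10 0 0 0 0.53; -1.4 0 20 0 0 0 0.53; -1.4 0 30 0 0 0 0.53; -1.4 0 40 0 0 0 0.53; -1.4 0 48 0 0 0 0.53; -1.4 0 50 0 0 0 0.53; -1.4 0 50 0 0 0 0.7; -1.4 0 50 0 0 0 0.85; -1.4 0 50 0 0 0 1; -1.4 0 50 0 0 0 1"

```text
time_s: 12.72
eef_pos: [0.5371, -0.0407, 0.1382]
eef_rot: [-0.017, 0.982, -0.163, -0.098]
wrist_force: [-1.0, 3.1, 2.9]
opening: 0.131
grasp_force: 58.6
```

```bash
python3 -c "
from h import *
show()"
```

```text
t 12.725 TCP in mould [ 11.9  -0.4 138.2] F mould [ 1.9 -2.7  2.9] open 0.131 grip 58.6
```

Gripped with 59 N. Now I'll work out waypoints that rotate the tool rigidly with the claw.

```bash
cat >> h.py <<'E'
H=np.array([-22,95.5])
def pin(L): return H+17*np.array([np.cos(3.35-L),np.sin(3.35-L)])
def on(L,a,x,z): return pin(L)+x*np.array([np.cos(a),np.sin(a)])+z*np.array([-np.sin(a),np.cos(a)])
S0=1.5; A0=.82; PH0=-.2; OFF=np.array([5.4,-25.8])
def bar(L,a): return on(L,a,57.5+S0,12.5)
def tcp(L,a):
    t=a-A0; c,s=np.cos(t),np.sin(t); b=bar(L,a)+np.array([[c,-s],[s,c]])@OFF; return [b[0],0,b[1]],PH0-t
def rows(*la):
    for L,a in la:
        p,ph=tcp(L,a); d=delta(p,ph); n=on(L,a,56+S0,-10.5)
        print(L,a,"tcp",np.round(p,1),"phi",round(ph,2),"nose",n.round(1),"|",d[:3].round(1),d[3:].round(3))
E
python3 - <<'E'
from h import *
print(bar(1.6,.82))
rows((1.6,.82),(1.6,.68),(1.6,.54),(1.6,.4),(1.57,.28),(1.55,.16),(1.52,.04),(1.5,-.06),(1.45,-.12),(1.42,-.16))
E
```

```text
[  6.08154541 163.89313014]
1.6 0.82 tcp [ 11.5   0.  138.1] phi -0.2 nose [ 21.9 147.1] | [0.4 0.4 0. ] [-0.001 -0.     0.   ]
1.6 0.68 tcp [ 14.7   0.  132.7] phi -0.06 nose [ 26.3 140.2] | [-1.7  0.4  5.9] [-0.001  0.14   0.   ]
1.6 0.54 tcp [ 17.2   0.  127. ] phi 0.08 nose [ 29.7 132.8] | [-3.   0.4 12. ] [-0.001  0.28  -0.   ]
1.6 0.4 tcp [ 18.9   0.  121. ] phi 0.22 nose [ 32.  124.9] | [-3.4  0.4 18.3] [-0.001  0.42  -0.   ]
1.57 0.28 tcp [ 19.1   0.  115.5] phi 0.34 nose [ 32.6 117.9] | [-2.6  0.4 23.6] [-0.001  0.54  -0.   ]
1.55 0.16 tcp [ 18.8   0.  110.1] phi 0.46 nose [ 32.6 110.9] | [-1.2  0.4 28.9] [-0.001  0.66  -0.   ]
1.52 0.04 tcp [ 17.8   0.  104.6] phi 0.58 nose [ 31.5 103.7] | [ 0.9  0.4 34.1] [-0.001  0.78  -0.   ]
1.5 -0.06 tcp [ 16.5   0.  100.2] phi 0.68 nose [30.1 97.9] | [ 3.   0.4 38.2] [-0.    0.88 -0.  ]
1.45 -0.12 tcp [14.9  0.  97.4] phi 0.74 nose [28.3 94.3] | [ 5.1  0.4 40.6] [-0.    0.94 -0.  ]
1.42 -0.16 tcp [13.8  0.  95.5] phi 0.78 nose [27.1 91.9] | [ 6.6  0.4 42.2] [-0.    0.98 -0.  ]
```

Request:
carry_out:
  deltas: "-0.8 0 3 0 0.07 0 1; -1.7 0 6 0 0.14 0 1; -2.4 0 9 0 0.21 0 1; -3 0 12 0 0.28 0 1; -3.3 0 15 0 0.35 0 1; -3.4 0 18.3 0 0.42 0 1; -3.4 0 18.3 0 0.42 0 1"

```text
time_s: 13.6
eef_pos: [0.5292, -0.0382, 0.12]
eef_rot: [0.018, 0.981, -0.163, 0.108]
wrist_force: [-0.0, 2.0, 1.3]
opening: 0.127
grasp_force: 58.8
```

Run:
```python
from h import *
show()
rows((1.6,.4),(1.57,.28),(1.55,.16),(1.52,.04),(1.5,-.06),(1.45,-.12),(1.42,-.16))
for n in("scene","top"): cv2.imwrite(f"pics/{n}C.png",vision.camera(n))
```

```text
t 13.6 TCP in mould [ 20.2  -0.3 120. ] F mould [ 0.7 -1.8  1.3] open 0.127 grip 58.8
1.6 0.4 tcp [ 18.9   0.  121. ] phi 0.22 nose [ 32.  124.9] | [ 1.5  0.3 -0.6] [-0.     0.001  0.   ]
1.57 0.28 tcp [ 19.1   0.  115.5] phi 0.34 nose [ 32.6 117.9] | [0.1 0.3 4.6] [-0.     0.121  0.   ]
1.55 0.16 tcp [ 18.8   0.  110.1] phi 0.46 nose [ 32.6 110.9] | [-0.8  0.3 10. ] [-0.     0.241  0.   ]
1.52 0.04 tcp [ 17.8   0.  104.6] phi 0.58 nose [ 31.5 103.7] | [-1.   0.3 15.6] [-0.     0.361  0.   ]
1.5 -0.06 tcp [ 16.5   0.  100.2] phi 0.68 nose [30.1 97.9] | [-0.7  0.3 20.2] [-0.     0.461  0.   ]
1.45 -0.12 tcp [14.9  0.  97.4] phi 0.74 nose [28.3 94.3] | [ 0.2  0.3 23.3] [-0.     0.521  0.   ]
1.42 -0.16 tcp [13.8  0.  95.5] phi 0.78 nose [27.1 91.9] | [ 0.9  0.3 25.3] [-0.     0.561  0.   ]
```

Request:
carry_out:
  deltas: "0.3 0 2.5 0 0.06 0 1; 0.1 0 5 0 0.12 0 1; -0.4 0 7.5 0 0.18 0 1; -0.8 0 10 0 0.24 0 1; -1 0 13 0 0.3 0 1; -1 0 15.6 0 0.36 0 1; -0.7 0 18 0 0.41 0 1; -0.7 0 20.2 0 0.46 0 1; -0.7 0 20.2 0 0.46 0 1"

```text
time_s: 14.82
eef_pos: [0.5336, -0.0399, 0.1]
eef_rot: [0.055, 0.93, -0.154, 0.328]
wrist_force: [-1.5, 4.9, 0.0]
opening: 0.128
grasp_force: 59.1
```

Run:
```python
from h import *
show()
rows((1.5,-.06),(1.45,-.12),(1.42,-.16),(1.42,-.2),(1.4,-.24),(1.38,-.28))
s0=vision.camera("scene");t0=vision.camera("top")
s=np.clip(cv2.resize(s0[165:265,275:350],None,fx=5,fy=5,interpolation=cv2.INTER_CUBIC).astype(float)*1.8,0,255).astype(np.uint8)
t=np.clip(cv2.resize(t0[185:285,265:345],None,fx=5,fy=5,interpolation=cv2.INTER_CUBIC).astype(float)*1.8,0,255).astype(np.uint8)
cv2.imwrite("pics/crop7.png",np.hstack([s,t]))
```

```text
t 14.825 TCP in mould [ 15.5  -0.  100. ] F mould [ 3.  -4.1  0. ] open 0.128 grip 59.1
1.5 -0.06 tcp [ 16.5   0.  100.2] phi 0.68 nose [30.1 97.9] | [-0.7  0.  -0.8] [0.    0.002 0.001]
1.45 -0.12 tcp [14.9  0.  97.4] phi 0.74 nose [28.3 94.3] | [-1.2  0.   2.4] [0.    0.062 0.001]
1.42 -0.16 tcp [13.8  0.  95.5] phi 0.78 nose [27.1 91.9] | [-1.5  0.   4.5] [0.    0.102 0.001]
1.42 -0.2 tcp [13.2  0.  93.8] phi 0.82 nose [26.3 89.7] | [-2.   0.   6.2] [0.    0.142 0.001]
1.4 -0.24 tcp [12.1  0.  92.1] phi 0.86 nose [25.1 87.4] | [-2.3  0.   8.3] [0.    0.182 0.001]
1.38 -0.28 tcp [11.   0.  90.4] phi 0.9 nose [23.8 85.2] | [-2.5  0.  10.3] [0.    0.222 0.001]
```

View pics/crop7.png

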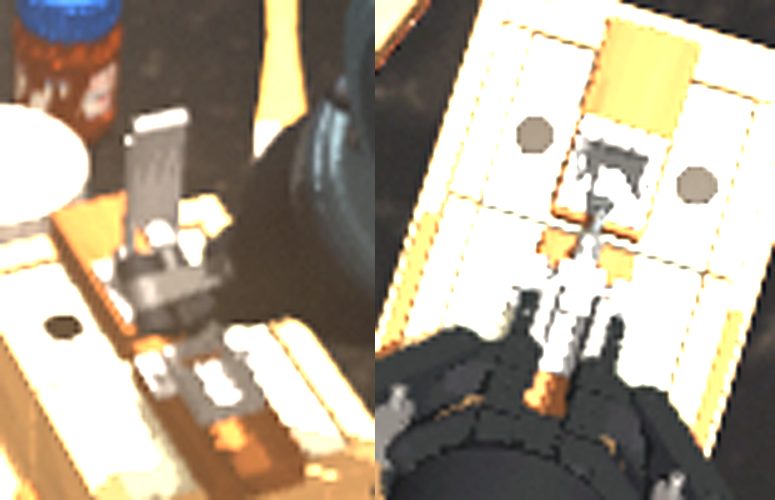

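The claw is now down and held between the fingers, at about (575,330) in the top crop. The lever is still upright, with its tip at (158,120) in the scene crop. I'll check the lever angle from that ray and then lower the nose.

```bash
cat >> h.py <<'E'
def planeM(n,uv,y=0):
    c,d=ray(n,uv); c=toM(c); d=RM.T@d; return c+d*(y-c[1])/d[1]
E
python3 - <<'E'
from h import *
t=planeM("scene",(306.2,188.6)); print(t.round(1), "L",np.pi-np.arctan2(t[2]-95.5,t[0]+22)+ -0.055)
for a in(0,): print("hookend", planeM("scene",(275+210/5,165+330/5)).round(1))
E
```

```text
[-26.6   0.  159.8] L 1.4449645984615316
hookend [ 28.5   0.  104. ]
```

Request:
carry_out:
  deltas: "-0.6 0 1.5 0 0.03 0 1; -1.2 0 2.6 0 0.06 0 1; -1.4 0 3.5 0 0.08 0 1; -1.5 0 4.5 0 0.1 0 1; -1.5 0 4.5 0 0.1 0 1"

```text
time_s: 15.55
eef_pos: [0.5364, -0.041, 0.0969]
eef_rot: [0.063, 0.912, -0.151, 0.375]
wrist_force: [1.8, 2.9, -0.6]
opening: 0.128
grasp_force: 58.8
```

Run:
```python
from h import *
show()
rows((1.42,-.16),(1.42,-.18),(1.42,-.2),(1.4,-.24),(1.38,-.28))
```

```text
t 15.55 TCP in mould [12.5  0.1 96.9] F mould [-0.8 -3.3 -0.6] open 0.128 grip 58.8
1.42 -0.16 tcp [13.8  0.  95.5] phi 0.78 nose [27.1 91.9] | [-1.9 -0.1  0. ] [ 0.    -0.001  0.001]
1.42 -0.18 tcp [13.5  0.  94.7] phi 0.8 nose [26.7 90.8] | [-2.3 -0.1  0.9] [0.    0.019 0.001]
1.42 -0.2 tcp [13.2  0.  93.8] phi 0.82 nose [26.3 89.7] | [-2.6 -0.1  1.7] [0.    0.039 0.001]
1.4 -0.24 tcp [12.1  0.  92.1] phi 0.86 nose [25.1 87.4] | [-3.1 -0.1  3.7] [0.    0.079 0.001]
1.38 -0.28 tcp [11.   0.  90.4] phi 0.9 nose [23.8 85.2] | [-3.5 -0.1  5.7] [0.    0.119 0.001]
```

Request:
carry_out:
  deltas: "-0.6 0 0.5 0 0.01 0 1; -1.2 0 0.9 0 0.02 0 1; -1.9 0 1.3 0 0.03 0 1; -2.6 0 1.7 0 0.04 0 1; -2.6 0 1.7 0 0.04 0 1"

```text
time_s: 16.18
eef_pos: [0.5353, -0.042, 0.1027]
eef_rot: [0.061, 0.906, -0.149, 0.391]
wrist_force: [4.5, 9.2, -2.0]
opening: 0.128
grasp_force: 58.7
```

Run:
```python
from h import *
show()
rows((1.42,-.2),(1.4,-.24),(1.38,-.28),(1.3,-.28))
```

```text
t 16.175 TCP in mould [ 13.2   1.4 102.7] F mould [ -1.3 -10.1  -2. ] open 0.128 grip 58.7
1.42 -0.2 tcp [13.2  0.  93.8] phi 0.82 nose [26.3 89.7] | [-6.4 -1.3  6.1] [-0.008  0.007  0.   ]
1.4 -0.24 tcp [12.1  0.  92.1] phi 0.86 nose [25.1 87.4] | [-7.  -1.3  8.1] [-0.008  0.047  0.   ]
1.38 -0.28 tcp [11.   0.  90.4] phi 0.9 nose [23.8 85.2] | [-7.5 -1.3 10.1] [-0.008  0.087  0.   ]
1.3 -0.28 tcp [ 9.8  0.  89.8] phi 0.9 nose [22.5 84.6] | [-7.1 -1.3 11.4] [-0.008  0.087  0.   ]
```

Run:
```python
from h import *
show(); o=sensors.get_obs(); print(o["q"].round(3),o["dq"].round(3),o["joint_efforts"].round(1),o["torque"].round(2))
```

```text
t 16.175 TCP in mould [ 13.2   1.4 102.7] F mould [ -1.3 -10.1  -2. ] open 0.128 grip 58.7
[-0.283 -0.097  2.414 -1.129  0.028  2.731] [ 0.003  0.002 -0.002 -0.002  0.003  0.001] [ -4.8 -22.  -26.   -0.1   1.5   0. ] [ 1.18 -0.06  1.25]
```

The wrist is near its limits (j4 −1.13, j5 0.03), so the steep tilt is out of reach. I'll release the claw, since its friction holds it, and re-grip with less tilt.

Request:
carry_out:
  deltas: "0 0 0 0 -0.02 0 0.7; 0 0 0 0 -0.04 0 0.53; 0 0 0 0 -0.06 0 0.5; 0 0 -10 0 -0.1 0 0.5; 0 0 -25 0 -0.2 0 0.5; 0 0 -45 0 -0.3 0 0.5; 0 0 -60 0 -0.4 0 0.5; 0 0 -60 0 -0.5 0 0.5; 0 0 -60 0 -0.5 0 0.5"

```text
time_s: 17.3
eef_pos: [0.4947, -0.0286, 0.1442]
eef_rot: [0.022, 0.975, -0.16, 0.154]
wrist_force: [0.4, 0.1, 0.0]
opening: 0.502
grasp_force: 0.0
```

Run:
```python
from h import *
show(); o=sensors.get_obs(); print(o["q"].round(3))
s=vision.camera("scene"); cv2.imwrite("pics/sD.png",s); cv2.imwrite("pics/tD.png",vision.camera("top"))
# lever tip / thumb bar: brighter blobs vs the picture before, rows 180-225, cols 298-330
g=cv2.cvtColor(s,cv2.COLOR_BGR2GRAY)[180:236:1,296:334:1]
for r_ in range(0,56,2): print(180+r_,' '.join('%3d'%v for v in g[r_,::2]))
```

```text
t 17.3 TCP in mould [ 56.    1.9 144.2] F mould [-0.4 -0.2  0. ] open 0.502 grip 0.0
[-2.970e-01 -1.500e-01  2.116e+00 -2.000e-03  8.630e-01  1.599e+00]
180 103  57  45  45  45  50  44  44  43  42  42  70 116 106  66  38  30  28  28
182 107  51  43  45  58  77  55  46  41  76 144 185 185 187  59  33  30  29  29
184  92  49  45  44  54  76  76 129 177 183 184 185 186 188  39  33  30  30  29
186  89  49  45  39  54 125 172 183 184 185 185 148 144  50  32  30  31  31  30
188  74  48  46  39  70 101 198 127 188 158  83  47  46  38  32  32  31  30  30
190  47  49  48  63  52  90 121  90  57  47  48  47  41  36  33  32  31  31  30
192  41  47  64  63  46  56  55  92  56  48  49  46  37  36  38  33  31  31  31
194  50  48  61  81  42  42  49  46  40  43  51  41  35  36  35  34  33  32  31
196  51  49  65  79  42  40  41  39  37  37  75  42  37  36  34  36  33  34  30
198  50  51  64  80  48  40  40  40  38  38  49  38  36  37  36  35  35  34  32
200  51  50  70  80  60  41  40  41  39  40  57  44  38  37  37  36  35  35  32
202  51  51  71  88  84  44  39  40  40  40  55  44  43  36  38  36
[... 592 characters left out ...]
 133 192  96 119 156  44  43  45  81  78 211 240  80  45  44
220 201  76  91 103  85 101  85 101 158  61  42  70  82  63 235 238 221  57  45
222 132  82  87  84  85  85 192  85 130 184 168  80  84 119 212 239 238 162  46
224 105 156  97 155  83  80 158 200 179 199 204 155 170 171 138 232 239 238 111
226  83 151 208 191 165  66 109  99 212 109 113  94 145 239 245 148 237 238 228
228  62 116 193 189 155  85  96 126 183  88  82  83  86 247 250 215 200 238 234
230  64  63 107 126 104  96  66  76  87  89  87  86 103 248 250 250 139 178 225
232 110  63  66  68  92 116  80  64  90  82  81  84 164 224 229 219 220 109 237
234 236  68  68 126 144 149 171  93  83  81  79  80 117 225 202 248 249 232 135
```

Run:
```python
from h import *
P=lambda n,x,y,z: proj(n,toW([x,y,z])).round(1).tolist()
for L in(1.3,1.4,1.5,1.6,1.8,2.0,2.2):
    x,z=-22-63*np.cos(L)+3.5*np.sin(L),95.5+63*np.sin(L)+3.5*np.cos(L)
    print("tip L",L,[P("scene",x,y,z) for y in(-10,10)],P("top",x,0,z))
for L,a in((1.5,-.2),(1.5,0),(1.5,.2),(1.5,.5),(1.5,1)):
    x,z=bar(L,a); print("bar",L,a,(x.round(),z.round()),[P("scene",x,y,z) for y in(-8,8)],P("top",x,0,z))
s=cv2.imread("pics/sD.png"); t=cv2.imread("pics/tD.png")
g=cv2.cvtColor(s,cv2.COLOR_BGR2GRAY); print("scene colours",s[184,318],s[187,308],s[224,312],s[218,302])
for r_ in range(172,192): print(r_,' '.join('%3d'%v for v in g[r_,300:334]))
g=cv2.cvtColor(t,cv2.COLOR_BGR2GRAY)
print("top cols 288-332")
for r_ in range(200,262,2): print(r_,' '.join('%3d'%v for v in g[r_,288:332:2]))
```

```text
tip L 1.3 [[299.0, 188.1], [309.1, 185.7]] [316.4, 206.2]
tip L 1.4 [[300.4, 189.6], [310.6, 187.2]] [315.3, 209.7]
tip L 1.5 [[301.9, 191.5], [312.1, 189.1]] [314.2, 213.2]
tip L 1.6 [[303.3, 193.6], [313.5, 191.2]] [313.1, 216.9]
tip L 1.8 [[306.1, 198.8], [316.4, 196.3]] [310.8, 224.2]
tip L 2.0 [[308.6, 204.9], [319.0, 202.3]] [308.6, 231.2]
tip L 2.2 [[310.9, 211.5], [321.3, 209.0]] [306.5, 237.6]
bar 1.5 -0.2 (np.float64(34.0), np.float64(112.0)) [[314.5, 230.5], [322.7, 228.3]] [303.1, 247.9]
bar 1.5 0 (np.float64(32.0), np.float64(124.0)) [[314.6, 225.0], [322.9, 222.9]] [303.6, 246.7]
bar 1.5 0.2 (np.float64(29.0), np.float64(136.0)) [[314.2, 218.8], [322.5, 216.7]] [304.4, 244.2]
bar 1.5 0.5 (np.float64(19.0), np.float64(151.0)) [[312.5, 208.8], [320.8, 206.7]] [306.5, 238.0]
bar 1.5 1 (np.float64(-5.0), np.float64(168.0)) [[307.3, 192.8], [315.6, 190.8]] [311.3, 222.7]
scene colours [169 182 196] [175 190 203] [164 176 189] [109 119 130]
172  42  41  43  42  42  41  40  41  41  40  39  39  38  39  39  39  39  38  39  39  38  39  38  37  36  29  28  27  28  28  26  26  27  
[... 4831 characters left out ...]
 235 251 245 233 250 234 251 251 251 251 251 251 185 243
248 252 251 239 151 248 230 230 231  92 185 200 251 114 151 234 251 251 251 251 251 164 243
250 252 251  94 148 250 249 229 231 233 234 251 244 250 250 251 251 251 251 251 250 241 243
252 251 251 147 139 251 250 250 251 250 250 250 138 229 251 251 251 251 251 251 243 243 243
254 251 240 153 247 250 251 251 251 251 251 251 163 202 251 251 251 251 251 251 117 243 243
256 147 116 148 251 251 251 251 250 251 251 224 165 251 251 251 251 251 251 251 241 243 243
258  32 131 146 155 122 215 252 251 251 251 130 157 251 251 251 251 251 251 247 244 243 243
260  58  71  74 148 164 165 166 126 192 251 164 230 251 251 251 251 251 251 118 243 243 244
```

```bash
python3 -c "
from h import *
show(([125,-.5,230],0))"
```

```text
t 17.4 TCP in mould [ 58.7   2.3 141.9] F mould [ 1.  -0.1 -0.8] open 0.499 grip 0.0
([125, -0.5, 230], 0) [ -36.3   -3.6 -104.1] [-0.006 -0.31   0.004]
```

Request:
carry_out:
  deltas: "-10 -2 -30 0 -0.1 0 0.53; -20 -3.6 -60 0 -0.2 0 0.53; -30 -3.6 -90 0 -0.31 0 0.53; -36 -3.6 -104 0 -0.31 0 0.53; -36 -3.6 -104 0 -0.31 0 0.53; -36 -3.6 -104 0 -0.31 0 0.53"

```text
time_s: 18.15
eef_pos: [0.4296, -0.0041, 0.229]
eef_rot: [-0.002, 0.987, -0.162, -0.0]
wrist_force: [-0.6, 0.3, 0.4]
opening: 0.47
grasp_force: 0.0
```

Run:
```python
from h import *
show()
for n,c in(("scene",(294,332,180,236)),("top",(286,330,200,262))):
    im=vision.camera(n); cv2.imwrite(f"pics/{n}E.png",im); old=cv2.imread("pics/s1.png" if n=="scene" else "pics/t1.png")
    g=cv2.cvtColor(im,cv2.COLOR_BGR2GRAY).astype(int); d=np.abs(im.astype(int)-old).max(2)
    x0,x1,y0,y1=c; print(n,"cols",x0,"-",x1,"step 2; '...' = unchanged")
    for r in range(y0,y1,2): print(r,' '.join('%3d'%g[r,k] if d[r,k]>18 else '  .' for k in range(x0,x1,2)))
```

```text
t 18.15 TCP in mould [125.5  -0.3 229. ] F mould [ 0.7 -0.1  0.4] open 0.47 grip 0.0
scene cols 294 - 332 step 2; '...' = unchanged
180   .   .   .   .   .   .   .   .   .   .   .   .   .   .   .   .   .   .   .
182   .   .   .   .   .   .   .   .   .   .   .   .   .   .   .   .   .  67   .
184   .   .   .   .   .   .   .   .   .   .   .   .   .   .   .   .   .   . 153
186   .   .   .   .   .   .   .   .   .   .   .   .   .   .   .   .   .   .   .
188   .   .   .   .   .  83 157 184 217 151   .   .   .   .   .   .   .   .   .
190   .   .   .   . 178 210 187 155 126  83  46   .   .   .   .   .   .   .   .
192   .   .   .   .  80  84  83  78  84  60  47   .   .   .   .   .   .   .   .
194   .   .   .   .  83  83  84  83   .  60   .   .   .   .   .   .   .   .   .
196   .   .   .   .  80   .   .   .   .  59  50  48  46   .   .   .   .   .   .
198   .   .   .   .   .   .   .   .  84  60  52  52  48   .   .   .   .   .   .
200   .   .   .  72   .   .   .   .   .  54  50  50   .   .   .   .   .   .   .
202   .   .   .   .   .   .   .   .   .  54  49  51   .   .   .   .   .   .   .
204   . 
[... 3468 characters left out ...]
 206 236 251 245   .   .   .   .   .   .   .   .   .   .
248   .   .   .   .   .   . 230 230 231  92   . 200   .   .   .   .   .   .   .   .   .   .
250   .   .   .   .   .   .   . 228 230 233 234   .   .   .   .   .   .   .   .   .   .   .
252   .   .   .   .   .   .   .   .   .   .   .   .   .   .   .   .   .   .   .   .   .   .
254   .   .   .   .   .   .   .   .   .   .   .   .   .   .   .   .   .   .   .   .   .   .
256   .   .   .   .   .   .   .   .   .   .   .   .   .   .   .   .   .   .   .   .   .   .
258   .   .  71   .   .   .   .   .   .   .   .   .   .   .   .   .   .   .   .   .   .   .
260   .   .   .   .   .   .   .   .   .   .   .   .   .   .   .   .   .   .   .   .   .   .
```

The lever is at about 1.48 rad and the claw lies nearly level, with its bar at about (32, 0, 125) in the mould frame. I'll re-grip at φ = 0.2.

Run:
```python
from h import *
print("bar",planeM("scene",(317.8,223)).round(1),"tip",planeM("scene",(307,189)).round(1), bar(1.48,.03))
show(([37,0,150],.2),([27,0,100.5],.2))
```

```text
bar [ 28.5   0.  123.3] tip [-23.3   0.  161.3] [ 31.58759924 126.00882572]
t 18.25 TCP in mould [ 1.252e+02 -2.000e-01  2.292e+02] F mould [ 0.2  0.7 -0.2] open 0.47 grip 0.0
([37, 0, 150], 0.2) [88.4  0.8 79. ] [-0.004  0.201  0.003]
([27, 0, 100.5], 0.2) [ 98.4   1.1 128.5] [-0.004  0.201  0.003]
```

Request:
carry_out:
  deltas: "20 0.3 15 0 0.07 0 0.53; 45 0.6 40 0 0.14 0 0.53; 75 0.8 60 0 0.2 0 0.53; 90 0.8 79 0 0.2 0 0.53; 94 0.8 100 0 0.2 0 0.53; 97 0.9 115 0 0.2 0 0.53; 100 1 126 0 0.2 0 0.53; 100 1 128.5 0 0.2 0 0.53; 100 1 128.5 0 0.2 0 0.53; 100 1 128.5 0 0.2 0 0.75; 100 1 128.5 0 0.2 0 1; 100 1 128.5 0 0.2 0 1"

```text
time_s: 19.75
eef_pos: [0.5251, -0.0371, 0.1021]
eef_rot: [0.014, 0.982, -0.161, 0.099]
wrist_force: [0.4, 0.1, 0.4]
opening: 0.002
grasp_force: 0.0
```

Request:
carry_out:
  deltas: "0 0 0 0 0 0 1; 0 0 0 0 0 0 1"

```text
time_s: 20.0
eef_pos: [0.525, -0.0371, 0.1017]
eef_rot: [0.014, 0.982, -0.161, 0.099]
wrist_force: [-0.3, 0.7, 0.1]
opening: 0.002
grasp_force: 0.0
```

```bash
cat > grip.py <<'E'
import h; from h import *
h.A0=.03; h.PH0=.2; h.OFF=np.array([-5.,-24.5]); h.S0=0.5
E
python3 - <<'E'
from grip import *
show(); print(sensors.get_obs()["q"].round(2))
rows((1.48,.03),(1.48,-.05),(1.45,-.12),(1.42,-.16),(1.42,-.2),(1.4,-.24),(1.38,-.28))
E
```

```text
t 20.0 TCP in mould [2.460e+01 1.000e-01 1.017e+02] F mould [ 0.5 -0.5  0.1] open 0.002 grip 0.0
[-0.29  0.07  1.99 -0.    0.89  1.6 ]
1.48 0.03 tcp [ 25.6   0.  101.5] phi 0.2 nose [ 29.8 102.9] | [-1.  -0.1  0. ] [-0.004  0.001  0.003]
1.48 -0.05 tcp [24.6  0.  97.3] phi 0.28 nose [28.9 98.4] | [-0.9 -0.1  4.3] [-0.004  0.081  0.002]
1.45 -0.12 tcp [23.   0.  93.6] phi 0.35 nose [27.3 94.4] | [-0.  -0.   8.3] [-0.004  0.151  0.002]
1.42 -0.16 tcp [21.7  0.  91.4] phi 0.39 nose [26.1 92. ] | [ 0.7 -0.  10.7] [-0.004  0.191  0.002]
1.42 -0.2 tcp [20.9  0.  89.4] phi 0.43 nose [25.3 89.9] | [ 1.2 -0.  12.8] [-0.004  0.231  0.002]
1.4 -0.24 tcp [19.7  0.  87.4] phi 0.47 nose [24.1 87.7] | [ 2. -0. 15.] [-0.004  0.271  0.002]
1.38 -0.28 tcp [18.4  0.  85.3] phi 0.51 nose [22.8 85.5] | [ 2.9  0.  17.3] [-0.004  0.311  0.002]
```

Request:
carry_out:
  deltas: "0 0 0 0 0 0 0.53; 0 0 0 0 0 0 0.53; 0 0 0 0 0 0 0.53; -1 0 4 0 0 0 0.53; -1 0 9 0 0 0 0.53; -1 0 9 0 0 0 0.53; -1 0 9 0 0 0 0.75; -1 0 9 0 0 0 1; -1 0 9 0 0 0 1; -1 0 9 0 0 0 1"

```text
time_s: 21.25
eef_pos: [0.5257, -0.037, 0.0927]
eef_rot: [0.014, 0.982, -0.161, 0.098]
wrist_force: [0.1, 3.1, 0.3]
opening: 0.151
grasp_force: 58.6
```

Run:
```python
from grip import *
show()
```

```text
t 21.25 TCP in mould [23.9 -0.3 92.7] F mould [ 0.9 -3.   0.3] open 0.151 grip 58.6
```

```bash
sed -i 's/h.OFF=.*/h.OFF=np.array([-6.,-32.5]); h.S0=0.5/' grip.py
python3 - <<'E'
from grip import *
rows((1.48,.03),(1.48,-.05),(1.45,-.12),(1.42,-.16),(1.42,-.2),(1.4,-.24),(1.38,-.28))
E
```

```text
1.48 0.03 tcp [24.6  0.  93.5] phi 0.2 nose [ 29.8 102.9] | [-0.5  0.3 -0.9] [-0.004  0.001  0.003]
1.48 -0.05 tcp [23.   0.  89.4] phi 0.28 nose [28.9 98.4] | [0.3 0.3 3.4] [-0.005  0.081  0.003]
1.45 -0.12 tcp [20.8  0.  85.8] phi 0.35 nose [27.3 94.4] | [1.7 0.3 7.3] [-0.005  0.151  0.002]
1.42 -0.16 tcp [19.2  0.  83.7] phi 0.39 nose [26.1 92. ] | [2.8 0.3 9.7] [-0.005  0.191  0.002]
1.42 -0.2 tcp [18.1  0.  81.9] phi 0.43 nose [25.3 89.9] | [ 3.6  0.3 11.7] [-0.005  0.231  0.002]
1.4 -0.24 tcp [16.6  0.  79.9] phi 0.47 nose [24.1 87.7] | [ 4.7  0.3 13.9] [-0.005  0.271  0.002]
1.38 -0.28 tcp [15.  0. 78.] phi 0.51 nose [22.8 85.5] | [ 5.9  0.4 16.1] [-0.005  0.311  0.002]
```

Request:
carry_out:
  deltas: "0.2 0 1.5 0 0.04 0 1; 0.4 0 3.4 0 0.08 0 1; 1 0 5.3 0 0.11 0 1; 1.7 0 7.3 0 0.15 0 1; 2.3 0 8.5 0 0.17 0 1; 2.8 0 9.7 0 0.19 0 1; 2.8 0 9.7 0 0.19 0 1"

```text
time_s: 22.12
eef_pos: [0.5298, -0.0385, 0.0834]
eef_rot: [0.03, 0.968, -0.159, 0.191]
wrist_force: [-0.6, 4.9, 0.1]
opening: 0.147
grasp_force: 58.8
```

Run:
```python
from grip import *
show()
rows((1.42,-.16),(1.42,-.2),(1.4,-.24),(1.38,-.28))
```

```text
t 22.125 TCP in mould [19.6 -0.1 83.4] F mould [ 2.1 -4.5  0.1] open 0.147 grip 58.8
1.42 -0.16 tcp [19.2  0.  83.7] phi 0.39 nose [26.1 92. ] | [ 0.4  0.1 -0.2] [-0.005  0.001  0.002]
1.42 -0.2 tcp [18.1  0.  81.9] phi 0.43 nose [25.3 89.9] | [0.8 0.1 2. ] [-0.005  0.041  0.002]
1.4 -0.24 tcp [16.6  0.  79.9] phi 0.47 nose [24.1 87.7] | [1.5 0.1 4.3] [-0.005  0.081  0.002]
1.38 -0.28 tcp [15.  0. 78.] phi 0.51 nose [22.8 85.5] | [2.3 0.2 6.7] [-0.005  0.121  0.002]
```

Request:
carry_out:
  deltas: "0.4 0 1 0 0.02 0 1; 0.8 0 2 0 0.04 0 1; 0.8 0 2 0 0.04 0 1"

```text
time_s: 22.5
eef_pos: [0.5309, -0.0389, 0.0817]
eef_rot: [0.033, 0.964, -0.159, 0.21]
wrist_force: [-2.9, 6.0, -0.1]
opening: 0.148
grasp_force: 58.8
```

Request:
carry_out:
  deltas: "0.3 0 1 0 0.02 0 1; 0.6 0 2 0 0.04 0 1; 0.6 0 2 0 0.04 0 1"

```text
time_s: 22.88
eef_pos: [0.5317, -0.0391, 0.0798]
eef_rot: [0.036, 0.96, -0.158, 0.229]
wrist_force: [-3.5, 6.8, 1.2]
opening: 0.148
grasp_force: 59.0
```

Run:
```python
from grip import *
show()
rows((1.4,-.24),(1.38,-.28),(1.35,-.3),(1.3,-.3),(1.2,-.3),(1.1,-.28))
```

```text
t 22.875 TCP in mould [17.5 -0.2 79.8] F mould [ 5.5 -5.3  1.2] open 0.148 grip 59.0
1.4 -0.24 tcp [16.6  0.  79.9] phi 0.47 nose [24.1 87.7] | [0.9 0.2 0.3] [-0.005  0.003  0.002]
1.38 -0.28 tcp [15.  0. 78.] phi 0.51 nose [22.8 85.5] | [1.5 0.2 2.7] [-0.005  0.043  0.002]
1.35 -0.3 tcp [13.8  0.  77. ] phi 0.53 nose [21.8 84.2] | [2.1 0.2 4.2] [-0.005  0.063  0.002]
1.3 -0.3 tcp [13.1  0.  76.6] phi 0.53 nose [21.  83.9] | [2.6 0.2 4.9] [-0.005  0.063  0.002]
1.2 -0.3 tcp [11.6  0.  75.7] phi 0.53 nose [19.6 83. ] | [3.5 0.2 6.3] [-0.005  0.063  0.002]
1.1 -0.28 tcp [10.9  0.  75.6] phi 0.51 nose [18.7 83. ] | [4.1 0.2 6.7] [-0.005  0.043  0.002]
```

Request:
carry_out:
  deltas: "-0.4 0.3 0.9 0 0 0 1; -0.8 0.5 1.8 0 0 0 1; -0.8 0.5 1.8 0 0 0 1"

```text
time_s: 23.25
eef_pos: [0.5316, -0.0393, 0.0779]
eef_rot: [0.036, 0.96, -0.158, 0.228]
wrist_force: [-7.9, 8.1, 5.6]
opening: 0.15
grasp_force: 59.6
```

Run:
```python
from grip import *
show(); print(sensors.get_obs()["torque"].round(2))
s=vision.camera("scene"); cv2.imwrite("pics/sF.png",s); g=cv2.cvtColor(s,cv2.COLOR_BGR2GRAY)
for r in range(182,198): print(r,' '.join('%3d'%v for v in g[r,294:320]))
```

```text
t 23.25 TCP in mould [17.6  0.1 77.9] F mould [10.2 -5.1  5.6] open 0.15 grip 59.6
[1.23 0.98 0.47]
182 113 117 107  77  49  44  43  43  42  44  41  42  41  41  41  44  45  41  40  41  39  38  39  39  39  39
183 109 105  92  65  48  45  42  43  43  43  43  43  43  42  43  46  46  43  40  41  41  39  39  39  39  37
184  93  87  91  63  48  44  44  43  43  43  42  42  41  41  42  44  43  41  41  38  40  40  39  39  38  39
185 110 105  98  61  46  43  43  44  44  43  42  43  42  41  41  41  41  40  39  40  41  40  39  41  41  39
186 122 111  89  60  46  45  45  43  45  44  43  43  44  45  43  42  42  42  40  40  40  40  42  44  44  42
187 103  94  78  59  47  45  45  44  43  43  43  44  45  45  43  42 102  62  42  40  40  41  41  44  44  42
188  68  68  73  54  46  45  44  44  45  44  43  44  44  43  43  43 126  99 115  65  41  39  40  41  41  36
189  57  57  52  45  47  47  47  45  44  44  45  55  78  87 145 164 178 184 202 123  53  40  40  39  38  34
190  52  47  46  44  48  47  47  45  62 113 154 166 179 181 214 220 216 212 207 135  59  40  41  40  35  33
191  48  44  42  42  46  46  45  45  71 163 209 213 198 199 192 176 160 146 131  86  48  41  41  38  35  32
192  45  43  39  42  45  46  46  46  58 134 170 162 120 125 121 106  92  86  76  54  43  40  40  36  34  31
193  40  43  45  45  47  46  46  95  69  85 104  97  82  80  79  77  77  79  72  50  42  41  40  35  34  32
194  41  47  48  47  46  46  46 111  94  79  77  77  72  79  81  80  80  78  71  50  43  42  39  35  32  31
195  45  49  49  49  47  46  47  69  92  82  79  79  81  81  80  80  80  79  68  50  45  43  37  35  33  32
196  45  48  48  48  47  46  47  68  75  77  78  80  81  81  80  80  80  80  66  50  45  44  39  34  34  31
197  48  48  48  47  47  47  52  68  75  77  79  79  82  81  80  79  80  80  64  50  46  46  39  35  32  33
```

Request:
carry_out:
  deltas: "0.9 0 0.4 0 0 0 1; 1.8 0 0.8 0 0 0 1; 1.8 0 0.8 0 0 0 1"

```text
time_s: 23.68
eef_pos: [0.5318, -0.0393, 0.0774]
eef_rot: [0.036, 0.961, -0.158, 0.226]
wrist_force: [-19.3, 11.4, 17.9]
opening: 0.146
grasp_force: 61.3
```

```bash
cat >> grip.py <<'E'
def tip():
    g=cv2.cvtColor(vision.camera("scene"),cv2.COLOR_BGR2GRAY)[178:202,285:318].astype(float); w=np.clip(g-100,0,None); w[:, :5]=0
    n=np.arange(178,202)[:,None],np.arange(285,318)[None]; u=((w*n[1]).sum()/w.sum(),(w*n[0]).sum()/w.sum()); t=planeM("scene",u)
    print("tip px",np.round(u,1),t.round(1),"L~",round(np.pi-np.arctan2(t[2]-95.5,t[0]+22)-.055,3))
E
python3 - <<'E'
from grip import *
show(); tip()
E
```

```text
t 23.675 TCP in mould [17.4 -0.  77.4] F mould [21.9 -4.5 17.9] open 0.146 grip 61.3
tip px [298.8 193.3] [-55.9   0.  127.2] L~ 0.696
```

Request:
carry_out:
  deltas: "-1.8 0 -0.8 0 0 0 1; -2 0 -2.5 0 0 0 1; -2 0 -2.5 0 0 0 1"

```text
time_s: 24.1
eef_pos: [0.5313, -0.0394, 0.0796]
eef_rot: [0.036, 0.96, -0.158, 0.229]
wrist_force: [-1.9, 7.6, 1.4]
opening: 0.149
grasp_force: 58.9
```

Run:
```python
from grip import *
show(); print(sensors.get_obs()["q"].round(3),sensors.get_obs()["torque"].round(2))
for n in("scene","top"):
    im=vision.camera(n); cv2.imwrite(f"pics/{n}G.png",im); g=cv2.cvtColor(im,cv2.COLOR_BGR2GRAY)
    x0,x1,y0,y1=(296,336,206,250) if n=="scene" else (288,326,226,262)
    print(n,x0)
    for r in range(y0,y1,1): print(r,' '.join('%3d'%v for v in g[r,x0:x1:2]))
P=lambda n,x,y,z: proj(n,toW([x,y,z])).round(1).tolist()
for p in((18.5,0,89.5),(30.5,0,89.5),(52.5,0,89.5),(52.5,13,89.5),(52.5,-13,89.5),(18.5,-13,89.5),(18.5,13,89.5),(30,0,108),(30,-8,108),(30,8,108)): print(p,P("scene",*p),P("top",*p))
```

```text
t 24.1 TCP in mould [17.8  0.2 79.6] F mould [ 4.2 -6.6  1.4] open 0.149 grip 58.9
[-0.288 -0.01   2.196 -0.029  0.489  1.631] [1.08 0.44 0.51]
scene 296
206 156 152 107  79  80  82  81  77 124  41  35  34  34  32  32  32  32  31  30  31
207 154 154 101  77  81  81  80  67  47  39  35  34  33  34  33  31  32  31  29  29
208 153 156  89  79  81  81  80  56  45  38  35  34  35  34  32  32  32  31  30  30
209 152 156  86  80  81  90  95  47  41  45  34  35  34  34  33  33  32  31  31  30
210 152 155  86  79  82  94 120  49  45  51  36  36  35  33  33  33  32  32  30  30
211 140 131  78 103  87 106 154  59  53  50  38  35  35  34  34  32  32  31  30  30
212 102  86  59 114 104 144 152  67  58  51  41  34  34  35  33  31  32  32  31  31
213  62  87  60  81 129 140 108  90  80  51  42  37  35  34  34  33  32  31  31  31
214  58  98  62  66 130 107 108 107 102  51  37  37  37  35  34  35  32  33  33  31
215  57 126  89  92 107 108 106 108  92  47  38  36  37  35  35  33  34  32  32  31
216  61 144 172 107 107 107 108  98  58  40  38  37  35  34  35  34  33  32  32  32
217  73 126 219 108 10
[... 5395 characters left out ...]
27
259  24  26  27  27  27  27  28  28  29  29  23  32  28  32  32  25  28  28  28
260  25  27  25  26  27  29  28  28  27  28  29  28  28  32  44  32  28  28  28
261  25  26  25  27  28  27  27  28  28  28  27  29  23  40  44  44  32  28  27
(18.5, 0, 89.5) [314.1, 233.3] [305.3, 240.6]
(30.5, 0, 89.5) [316.9, 237.6] [303.3, 247.1]
(52.5, 0, 89.5) [322.2, 245.7] [299.6, 259.0]
(52.5, 13, 89.5) [328.8, 243.9] [306.6, 261.2]
(52.5, -13, 89.5) [315.5, 247.5] [292.5, 256.8]
(18.5, -13, 89.5) [307.6, 235.0] [298.3, 238.4]
(18.5, 13, 89.5) [320.6, 231.6] [312.3, 242.9]
(30, 0, 108) [317.5, 229.9] [303.7, 246.1]
(30, -8, 108) [313.4, 231.0] [299.3, 244.7]
(30, 8, 108) [321.6, 228.9] [308.1, 247.5]
```

Request:
carry_out:
  deltas: "0.9 0 0.4 0 0 0 1; 1.3 0 0.6 0 0 0 1; 1.3 0 0.6 0 0 0 1"

```text
time_s: 24.58
eef_pos: [0.5315, -0.0394, 0.0789]
eef_rot: [0.036, 0.96, -0.158, 0.228]
wrist_force: [-8.0, 8.5, 4.5]
opening: 0.152
grasp_force: 59.5
```

Run:
```python
from grip import *
show(); 
g=cv2.cvtColor(vision.camera("scene"),cv2.COLOR_BGR2GRAY)
for r in range(186,196): print(r,' '.join('%3d'%v for v in g[r,298:318]))
```

```text
t 24.575 TCP in mould [17.6  0.1 78.9] F mould [10.3 -5.5  4.5] open 0.152 grip 59.5
186  47  45  44  43  44  43  43  43  44  43  43  42  40  41  41  40  41  41  42  43
187  46  45  44  43  44  44  42  43  45  44  43  42 102  63  40  40  40  41  42  43
188  47  45  44  44  43  43  43  44  43  42  43  69 132 125 161  83  41  40  40  41
189  47  48  45  44  43  44  55  77  86 145 163 176 185 199 224 133  51  40  40  39
190  47  47  47  45  61 145 167 178 180 213 219 216 214 208 196 125  56  41  41  38
191  46  45  46  46  69 193 194 205 203 194 178 162 149 134 117  76  46  40  42  37
192  46  45  45  45  58 143 121 139 135 122 110  91  86  80  70  52  42  41  40  36
193  46  46  45  84  68  84  95  86  81  79  77  72  78  79  72  49  42  42  40  34
194  46  46  46  98  94  80  76  78  81  81  81  80  79  79  69  48  42  41  38  35
195  46  47  48  70  93  82  78  79  81  82  81  79  79  79  66  49  45  43  37  34
```

Request:
carry_out:
  deltas: "0.5 0 -0.9 0 0 0 1; 0.9 0 -1.8 0 0 0 1; 0.9 0 -1.8 0 0 0 1"

```text
time_s: 25.0
eef_pos: [0.5315, -0.0395, 0.0806]
eef_rot: [0.036, 0.96, -0.158, 0.228]
wrist_force: [-3.4, 7.3, -1.4]
opening: 0.152
grasp_force: 58.8
```

Run:
```python
from grip import *
show()
```

```text
t 25.0 TCP in mould [17.6  0.2 80.6] F mould [ 5.6 -5.8 -1.4] open 0.152 grip 58.8
```

Request:
carry_out:
  deltas: "0.5 0 -0.9 0 0 0 1; 0.9 0 -1.8 0 0 0 1; 0.9 0 -1.8 0 0 0 1"

```text
time_s: 25.38
eef_pos: [0.5317, -0.0395, 0.0827]
eef_rot: [0.036, 0.96, -0.158, 0.228]
wrist_force: [-1.2, 7.2, -2.0]
opening: 0.148
grasp_force: 58.7
```

Run:
```python
from grip import *
show()
```

```text
t 25.375 TCP in mould [17.4  0.2 82.7] F mould [ 3.5 -6.5 -2. ] open 0.148 grip 58.7
```

Request:
carry_out:
  deltas: "0.9 0.2 0.4 0 0 0 1; 1.8 0.4 0.9 0 0 0 1; 2.7 0.6 1.3 0 0 0 1; 2.7 0.6 1.3 0 0 0 1"

```text
time_s: 25.88
eef_pos: [0.5319, -0.0397, 0.0815]
eef_rot: [0.035, 0.961, -0.158, 0.225]
wrist_force: [-16.2, 12.9, 10.2]
opening: 0.146
grasp_force: 60.4
```

Run:
```python
from grip import *
show(); print(sensors.get_obs()["torque"].round(2))
g=cv2.cvtColor(vision.camera("scene"),cv2.COLOR_BGR2GRAY)
for r in range(186,194): print(r,' '.join('%3d'%v for v in g[r,298:318]))
```

```text
t 25.875 TCP in mould [17.1  0.3 81.5] F mould [19.5 -7.  10.2] open 0.146 grip 60.4
[1.82 1.93 0.64]
186  46  45  44  43  43  42  43  43  44  43  41  42  40  49  42  40  40  40  41  43
187  47  45  45  44  44  43  43  42  45  53  74 110 151 167 109  52  40  40  41  44
188  46  45  44  44  44  71  83 115 157 168 182 200 218 221 149  65  41  40  41  40
189  47  47  46  50 147 177 182 198 217 217 216 209 196 180 122  59  41  40  39  36
190  47  48  46  55 178 209 207 199 183 167 152 139 122 108  80  49  40  41  41  36
191  46  45  46  54  99 141 137 126 112  97  86  83  79  79  53  44  42  42  39  36
192  45  46  63  73  78  81  81  80  80  78  76  80  80  82  56  44  42  41  38  36
193  45  45  72  90  81  76  78  81  82  82  80  80  80  81  55  44  42  41  37  33
```

Request:
carry_out:
  deltas: "-1.3 -0.2 -0.6 0 0 0 1; -2.7 -0.4 -1 0 0 0 1; -3.5 -0.5 0.8 0 0 0 1; -4.2 -0.5 2 0 0 0 1; -4.9 -0.5 3.1 0 0 0 1; -4.9 -0.5 3.1 0 0 0 1"

```text
time_s: 26.68
eef_pos: [0.5316, -0.0394, 0.0782]
eef_rot: [0.036, 0.96, -0.158, 0.228]
wrist_force: [-8.6, 8.5, 6.3]
opening: 0.149
grasp_force: 60.0
```

Run:
```python
from grip import *
show(); print(sensors.get_obs()["torque"].round(2))
g=cv2.cvtColor(vision.camera("scene"),cv2.COLOR_BGR2GRAY)
for r in range(187,194): print(r,' '.join('%3d'%v for v in g[r,298:318]))
```

```text
t 26.675 TCP in mould [17.6  0.1 78.2] F mould [10.9 -5.3  6.3] open 0.149 grip 60.0
[1.28 1.07 0.5 ]
187  47  43  44  44  44  44  43  43  45  45  43  42 101  62  41  40  41  41  42  44
188  46  45  45  45  43  44  43  43  44  44  42  68 132 124 160  84  41  41  40  40
189  47  48  46  45  44  44  54  77  87 145 164 176 184 200 223 132  51  39  40  39
190  47  47  47  45  60 145 166 177 181 213 219 216 213 207 197 126  56  40  40  40
191  46  45  45  46  70 191 195 205 203 193 179 161 149 134 118  77  47  41  42  38
192  45  46  47  45  59 143 121 139 135 123 109  92  86  80  70  54  42  41  41  36
193  46  46  46  84  68  84  95  87  81  79  79  73  79  78  71  50  43  42  41  34
```

Request:
carry_out:
  deltas: "0 0 0 0 0 0 0.8; 0 0 0 0 0 0 0.75; 0 0 0 0 0 0 0.7; 0 0 0 0 0 0 0.65"

```text
time_s: 27.22
eef_pos: [0.5338, -0.0409, 0.0796]
eef_rot: [0.036, 0.96, -0.158, 0.23]
wrist_force: [-0.8, 0.6, 0.1]
opening: 0.35
grasp_force: 0.0
```

Run:
```python
from grip import *
show(([17.6,0,78.2],.3))
g=cv2.cvtColor(vision.camera("scene"),cv2.COLOR_BGR2GRAY)
for r in range(187,194): print(r,' '.join('%3d'%v for v in g[r,298:318]))
```

```text
t 27.225 TCP in mould [15.   0.9 79.6] F mould [ 1.  -0.3  0.1] open 0.35 grip 0.0
([17.6, 0, 78.2], 0.3) [-2.9 -0.9  0.1] [-0.004 -0.17   0.002]
187  47  44  44  44  45  44  44  43  45  44  43  43 102  62  41  41  41  41  40  45
188  47  45  45  44  44  45  44  44  45  42  42  42 113  88  80  53  41  39  40  42
189  46  47  46  44  44  44  45  46  57  77  86 145 161 175 186 121  55  41  40  39
190  48  47  47  46  45  77  90 149 168 178 184 214 220 198 207 155  70  41  41  37
191  45  45  46  46  50 133 169 211 215 211 194 192 180 124 129 113  60  42  42  36
192  45  45  46  45  55 137 183 182 167 152 105 115 110  95  87  62  45  42  40  34
193  47  45  46  96  69  89 118 114 101  88  82  79  77  78  76  52  42  41  38  35
```

Request:
carry_out:
  deltas: "-1 0 -5 0 0 0 0.53; -1 0 -20 0 0 0 0.53; -1 0 -40 0 -0.05 0 0.53; -5 0 -70 0 -0.15 0 0.53; -10 0 -110 0 -0.3 0 0.53; -15 0 -150 0 -0.45 0 0.53; -15 0 -150 0 -0.45 0 0.53"

```text
time_s: 28.15
eef_pos: [0.4586, -0.0157, 0.2097]
eef_rot: [0.0, 0.987, -0.162, 0.012]
wrist_force: [0.4, -0.1, -0.2]
opening: 0.47
grasp_force: 0.0
```

Run:
```python
from h import *
show()
s0=cv2.imread("pics/s1.png")
for n,c in(("scene",(300,332,184,244)),("top",(288,326,206,262))):
    im=vision.camera(n); cv2.imwrite(f"pics/{n}H.png",im); old=cv2.imread("pics/s1.png" if n=="scene" else "pics/t1.png")
    g=cv2.cvtColor(im,cv2.COLOR_BGR2GRAY).astype(int); d=np.abs(im.astype(int)-old).max(2)
    x0,x1,y0,y1=c; print(n,"cols",x0)
    for r in range(y0,y1,1 if n=="scene" else 2): print(r,' '.join('%3d'%g[r,k] if d[r,k]>18 else '  .' for k in range(x0,x1,1 if n=="scene" else 2)))
```

```text
t 28.15 TCP in mould [ 94.3   1.3 209.7] F mould [-0.4 -0.1 -0.2] open 0.47 grip 0.0
scene cols 300
184   .   .   .   .   .   .   .   .   .   .   .   .   .   .   .   .   .   .   .   .   .   .   .   .   .   .  32  32  32  32  32  36
185   .   .   .   .   .   .   .   .   .   .   .   .   .   .   .   .   .   .   .   .   .   .   .   .   .   .  32  32  33  31  32  39
186   .   .   .   .   .   .   .   .   .   .   .   .   .   .   .   .   .   .   .   .   .   .   .   .   .   .  33  33  33  34  33  38
187   .   .   .   .   .   .   .   .   .   .   .   .   .   .   .   .   .   .   .   .   .   .   .   .   .   .  32  34  33  32  33  42
188   .   .   .   .   .   .   .   .   .   .   .  89  82   .   .   .   .   .   .   .   .   .   .   .   .   .  32  33  33  33  33  53
189   .   .   .   .   .   .   .  80  90 146 163 177 186 121   .   .   .   .   .   .   .   .   .   .   .   .  33  34  33  34  32  56
190   .   .   .  79  92 150 169 179 184 215 221 199 208   .  72   .   .   .   .   .   .   .   .   .   .  34  34  34  34  34  33  62
191   .   .   . 135 171 211 215 212 195   .   . 126 130 114  63  45   .   . 
[... 8472 characters left out ...]
  65  72  98 152 124 150 218   .   .   .   .   .   .   .   .
246  89  87  85  82  80  77  72  66  63  65  87   .   .   .   .   .   .   .   .
248  98  95  93  90  88  86  83  79  78  73  69  65  68  79 189   .   .   .   .
250 104 104 100  98  95  94  93  89  86  85  81  79  76  72  68  65  71 131 232
252 110 108 107 105 104 103  99  98  94  94  91  88  86  84  80  78  75  69  66
254 115 114 112 112 109 106 107 105 103 100  98  96  94  92  90  87  85  81  80
256 120 120 117 114 113 114 111 110 107 107 105 103 101  99  98  95  94  92  88
258 124 122 121 120 120 118 116 115 113 112 112 109 106 106 105 103 100  98  96
260 128 127 126 124 123 121 121 120 119 118 115 113 113 111 110 107 106 105 103
```

Run:
```python
from h import *
for u in((315.5,229.8),(316.5,229.7),(317,229.8)): print("bar",u,planeM("scene",u).round(1))
print("top as z=107",toM(plane("top",(305.5,240.7),.107)).round(1), toM(plane("top",(305.5,242.5),.107)).round(1))
print("lever tip",planeM("scene",(308.2,190.9)).round(1))
P=lambda n,x,y,z: proj(n,toW([x,y,z])).round(1).tolist()
for S0 in(-3,0,3):
  for L in(1.5,1.56):
    for a in(-.2,-.3):
      b=on(L,a,57.5+S0,12.5); n=on(L,a,56+S0,-10.5); print(S0,L,a,"bar",b.round(1),[P("scene",b[0],y,b[1]) for y in(-8,8)],P("top",b[0],0,b[1]),"nose",n.round(1))
```

```text
bar (315.5, 229.8) [ 22.5   0.  101.7]
bar (316.5, 229.7) [ 26.2   0.  105.2]
bar (317, 229.8) [ 28.    0.  106.6]
top as z=107 [ 20.    0.2 107. ] [ 23.    1.2 107. ]
lever tip [-18.    0.  160.8]
-3 1.5 -0.2 bar [ 29.2 113.3] [[313.4, 228.5], [321.6, 226.4]] [303.9, 245.5] nose [23.2 91. ]
-3 1.5 -0.3 bar [ 29.1 107.7] [[313.2, 230.8], [321.4, 228.7]] [303.8, 245.6] nose [20.8 86.1]
-3 1.56 -0.2 bar [ 30.2 113.5] [[313.7, 228.8], [321.9, 226.6]] [303.7, 246.0] nose [24.2 91.3]
-3 1.56 -0.3 bar [ 30.1 107.9] [[313.4, 231.0], [321.6, 228.9]] [303.7, 246.1] nose [21.8 86.4]
0 1.5 -0.2 bar [ 32.2 112.7] [[314.1, 229.8], [322.3, 227.7]] [303.4, 247.1] nose [26.1 90.4]
0 1.5 -0.3 bar [ 31.9 106.8] [[313.9, 232.2], [322.0, 230.0]] [303.3, 247.2] nose [23.7 85.3]
0 1.56 -0.2 bar [ 33.1 112.9] [[314.4, 230.1], [322.6, 227.9]] [303.2, 247.6] nose [27.1 90.7]
0 1.56 -0.3 bar [ 32.9 107. ] [[314.1, 232.4], [322.3, 230.3]] [303.2, 247.8] nose [24.7 85.5]
3 1.5 -0.2 bar [ 35.1 112.1] [[314.8, 231.1], [323.0, 229.0]] [302.9, 248.8] nose [29.1 89.8]
3 1.5 -0.3 bar [ 34.8 105.9] [[314.5, 233.6], [322.7, 231.4]] [302.8, 248.8] nose [26.6 84.4]
3 1.56 -0.2 bar [ 36.1 112.3] [[315.0, 231.4], [323.3, 229.2]] [302.7, 249.3] nose [30.  90.1]
3 1.56 -0.3 bar [ 35.8 106.2] [[314.7, 233.8], [322.9, 231.7]] [302.7, 249.4] nose [27.6 84.6]
```

The measurements point to a short stem (about 53 mm). The nose sits in the slot mouth against the lip, about 3 mm deep. Next I'll press the bar down from above with shut fingers so the lever can give.

```bash
python3 -c "
from h import *
show(([37,0,140],.35),([20.5,0,94],.35))"
```

```text
t 28.25 TCP in mould [ 96.7   1.3 206. ] F mould [ 0.6  0.3 -0.4] open 0.473 grip 0.0
([37, 0, 140], 0.35) [58.3 -0.9 67.2] [-0.004  0.329  0.003]
([20.5, 0, 94], 0.35) [ 73.9  -0.7 113.5] [-0.004  0.329  0.003]
```

Request:
carry_out:
  deltas: "15 -0.5 20 0 0.1 0 1; 35 -0.8 40 0 0.2 0 1; 58 -0.8 67 0 0.33 0 1; 58 -0.8 67 0 0.33 0 1; 64 -0.8 85 0 0.33 0 1; 70 -0.8 100 0 0.33 0 1; 73 -0.8 110 0 0.33 0 1; 74 -0.8 113.5 0 0.33 0 1; 74 -0.8 113.5 0 0.33 0 1"

```text
time_s: 29.38
eef_pos: [0.5287, -0.0381, 0.0944]
eef_rot: [0.026, 0.972, -0.16, 0.172]
wrist_force: [0.5, -0.4, 0.3]
opening: 0.001
grasp_force: 0.0
```

```bash
python3 -c "
from h import *
show(([20.5,0,88],.35))"
```

```text
t 29.375 TCP in mould [20.7 -0.2 94.4] F mould [-0.6  0.2  0.3] open 0.001 grip 0.0
([20.5, 0, 88], 0.35) [-2.   0.2  6. ] [-0.004  0.001  0.002]
```

Request:
carry_out:
  deltas: "-0.3 0 0.9 0 0 0 1; -0.7 0 1.9 0 0 0 1; -1 0 2.8 0 0 0 1; -1.4 0 3.8 0 0 0 1"

```text
time_s: 29.88
eef_pos: [0.5288, -0.0381, 0.0902]
eef_rot: [0.027, 0.972, -0.16, 0.172]
wrist_force: [-0.1, -0.6, -0.7]
opening: -0.001
grasp_force: 0.0
```

Request:
carry_out:
  deltas: "-0.3 0 0.9 0 0 0 1; -0.7 0 1.9 0 0 0 1; -1 0 2.8 0 0 0 1"

```text
time_s: 30.25
eef_pos: [0.5287, -0.0381, 0.087]
eef_rot: [0.026, 0.972, -0.16, 0.172]
wrist_force: [0.3, -0.3, -0.1]
opening: 0.002
grasp_force: 0.0
```

Request:
carry_out:
  deltas: "-0.3 0 0.9 0 0 0 1; -0.7 0 1.9 0 0 0 1; -0.7 0 1.9 0 0 0 1"

```text
time_s: 30.62
eef_pos: [0.5287, -0.0381, 0.0851]
eef_rot: [0.027, 0.972, -0.16, 0.172]
wrist_force: [-0.5, -1.1, 1.6]
opening: -0.001
grasp_force: 0.7
```

```bash
python3 -c "
from h import *
show()"
```

```text
t 30.625 TCP in mould [20.7 -0.1 85.1] F mould [0.2 1.2 1.6] open -0.001 grip 0.7
```

Contact begins at z≈85. I'll continue gently.

Request:
carry_out:
  deltas: "-0.3 0 0.9 0 0 0 1; -0.7 0 1.9 0 0 0 1; -0.7 0 1.9 0 0 0 1"

```text
time_s: 31.0
eef_pos: [0.5289, -0.0381, 0.0842]
eef_rot: [0.027, 0.972, -0.16, 0.172]
wrist_force: [-10.4, 0.6, 14.3]
opening: -0.001
grasp_force: 8.6
```

Request:
carry_out:
  deltas: "-0.3 0 0.9 0 0 0 1; -0.7 0 1.9 0 0 0 1; -0.7 0 1.9 0 0 0 1"

```text
time_s: 31.38
eef_pos: [0.5292, -0.0381, 0.0835]
eef_rot: [0.027, 0.972, -0.159, 0.172]
wrist_force: [-20.6, 2.8, 30.7]
opening: 0.003
grasp_force: 18.2
```

Run:
```python
from h import *
show()
g=cv2.cvtColor(vision.camera("scene"),cv2.COLOR_BGR2GRAY)
for r in range(187,197): print(r,' '.join('%3d'%v for v in g[r,298:318]))
```

```text
t 31.375 TCP in mould [20.3 -0.3 83.5] F mould [20.4  4.  30.7] open 0.003 grip 18.2
187  47  45  44  44  44  44  45  44  45  44  45  42 101  62  36  33  30  30  30  30
188  47  46  44  44  44  44  44  44  43  43  42  42 112  66  36  33  32  31  30  30
189  47  48  45  45  45  44  44  45  46  45  54  76  85 144  74  32  32  31  30  31
190  47  46  48  45  46  45  56  80 113 155 170 179 185 200  98  32  33  31  31  33
191  46  46  47  45  47 111 159 174 192 216 217 214 210 167  74  32  33  33  32  31
192  45  47  46  45  49 134 184 200 196 187 169 153 141 106  51  33  32  33  32  32
193  47  46  46  45  50  81 110 133 128 115 102  89  82  61  38  35  32  32  33  33
194  47  45  45  53  90  80  86  84  80  80  77  76  76  49  36  34  33  33  31  33
195  47  47  47  63 126  94  76  79  81  81  80  76  63  43  35  34  34  33  33  32
196  48  47  48  62 104  88  78  79  80  80  74  61  46  37  35  34  34  33  32  33
```

I pressed harder than intended: it hit a hard stop at 30 N. The reaction fits the nose on the slot floor against the lip, so I'll back off and go to the lever.

Request:
carry_out:
  deltas: "1 0 -3 0 0 0 1; 1 0 -15 0 0 0 1; 1 0 -35 0 0 0 1; 1 0 -60 0 0 0 1; 1 0 -85 0 0 0 1; 1 0 -85 0 0 0 1"

```text
time_s: 32.17
eef_pos: [0.5031, -0.0294, 0.1636]
eef_rot: [0.027, 0.971, -0.16, 0.174]
wrist_force: [-0.5, -0.2, 0.0]
opening: -0.001
grasp_force: 0.0
```

Run:
```python
from h import *
D=28
def push(L,r=58,off=3.5+2,phi=.3):  # TCP so that the real fingertip centre touches the handle's upper face at radius r
    u=np.array([-np.cos(L),np.sin(L)]); n=np.array([np.sin(L),np.cos(L)]); c=H+r*u+off*n
    return c
show()
for L in(1.55,1.2,.9,.6,.3,0): print(L,push(L,60,3.5).round(1))
g=cv2.cvtColor(vision.camera("scene"),cv2.COLOR_BGR2GRAY)
for r in range(186,197): print(r,' '.join('%3d'%v for v in g[r,298:318]))
```

```text
t 32.175 TCP in mould [ 4.770e+01 -1.000e-01  1.636e+02] F mould [0.4 0.4 0. ] open -0.001 grip 0.0
1.55 [-19.7 155.6]
1.2 [-40.5 152.7]
0.9 [-56.6 144.7]
0.6 [-69.5 132.3]
0.3 [-78.3 116.6]
0 [-82.  99.]
186  48  47  47  47  46  46  46  44  42  46  51  56  73  79  61  51  46  41  44  50
187  49  47  47  46  47  46  47  45  41  44  50  51  53  54  46  40  39  45  41  52
188  48  48  47  48  47  48  47  47  41  41  45  44  39  37  41  39  37  38  38  49
189  50  49  48  48  49  47  48  48  46  40  40  37  38  38  42  38  37  36  36  39
190  49  48  48  48  48  47  60  83 115  95  52  38  38  38  37  36  37  36  37  36
191  48  49  49  49  50 113 160 176 193 176 121  64  41  38  37  37  37  36  37  35
192  48  48  49  50  53 135 184 199 195 184 147  94  51  40  38  38  37  38  37  37
193  49  49  49  50  50  83 111 133 127 115 102  86  69  52  40  38  38  37  37  37
194  50  50  49  58  91  81  87  84  81  81  80  74  81  71  59  44  39  38  37  37
195  49  49  50  66 112  92  79  80  83  82  82  83  83  82  77  52  42  39  38  37
196  49  49  51  65  80  83  81  82  82  83  82  81  82  82  80  57  46  43  39  38
```

```bash
cat > lev.py <<'E'
from h import *
def T(L,r=52,o=5.5,d=27):
    c=H+r*np.array([-np.cos(L),np.sin(L)])+o*np.array([np.sin(L),np.cos(L)]); return [c[0]+9,0,c[1]-d]
def path(*Ls):
    b=np.array(T(Ls[0])); show()
    for L in Ls: d=delta(T(L),0); print(L,np.round(T(L),1),d[:3].round(1),d[3:].round(3))
def tipdump():
    g=cv2.cvtColor(vision.camera("scene"),cv2.COLOR_BGR2GRAY)
    for r in range(186,197): print(r,' '.join('%3d'%v for v in g[r,290:318]))
E
python3 -c "
from lev import *
show(([20,0,165],0),([4,0,121],0))"
```

```text
t 32.225 TCP in mould [4.830e+01 1.000e-01 1.622e+02] F mould [ 0.1  0.4 -0.7] open 0.003 grip 0.0
([20, 0, 165], 0) [27.6  0.   7.1] [-0.004 -0.352  0.003]
([4, 0, 121], 0) [27.4  0.3 53.9] [-0.004 -0.352  0.003]
```

Request:
carry_out:
  deltas: "9 0 -5 0 -0.12 0 1; 18 0 0 0 -0.24 0 1; 27.5 0 7 0 -0.35 0 1; 27.5 0 7 0 -0.35 0 1; 27.5 0 25 0 -0.35 0 1; 27.5 0 42 0 -0.35 0 1; 27.5 0 52 0 -0.35 0 1; 27.5 0 54 0 -0.35 0 1; 27.5 0 54 0 -0.35 0 1"

```text
time_s: 33.35
eef_pos: [0.5441, -0.0433, 0.1202]
eef_rot: [-0.002, 0.987, -0.162, 0.0]
wrist_force: [-0.6, 0.2, -0.7]
opening: 0.0
grasp_force: 0.0
```

```bash
python3 -c "
from lev import *
path(1.55,1.5,1.45,1.4,1.3,1.2)"
```

```text
t 33.35 TCP in mould [  4.5  -0.2 120.2] F mould [ 0.6  0.  -0.7] open 0.0 grip 0.0
1.55 [ -8.6   0.  120.6] [13.1  0.3 -0.4] [-0.003  0.     0.004]
1.5 [-11.2   0.  120.8] [15.7  0.3 -0.6] [-0.003  0.     0.004]
1.45 [-13.8   0.  120.8] [18.3  0.3 -0.6] [-0.003  0.     0.004]
1.4 [-16.4   0.  120.7] [20.9  0.3 -0.5] [-0.003  0.     0.004]
1.3 [-21.6   0.  120.1] [26.1  0.3  0.1] [-0.003  0.     0.004]
1.2 [-26.7   0.  119. ] [31.2  0.3  1.2] [-0.003  0.     0.004]
```

Request:
carry_out:
  deltas: "4 0.2 -0.4 0 0 0 1; 8 0.2 -0.4 0 0 0 1; 10 0.2 -0.4 0 0 0 1; 11.5 0.2 -0.4 0 0 0 1; 13 0.2 -0.4 0 0 0 1"

```text
time_s: 33.98
eef_pos: [0.5561, -0.0476, 0.1204]
eef_rot: [-0.002, 0.987, -0.162, -0.0]
wrist_force: [-3.3, 1.7, 2.5]
opening: 0.001
grasp_force: 1.6
```

Request:
carry_out:
  deltas: "1 0 0 0 0 0 1; 2 0 0 0 0 0 1; 3 0 0 0 0 0 1"

```text
time_s: 34.35
eef_pos: [0.5591, -0.0486, 0.1204]
eef_rot: [-0.002, 0.987, -0.162, -0.0]
wrist_force: [-3.2, 1.1, 3.3]
opening: 0.002
grasp_force: 1.7
```

Request:
carry_out:
  deltas: "1 0 0 0 0 0 1; 2 0 0 0 0 0 1; 3 0 0 0 0 0 1"

```text
time_s: 34.72
eef_pos: [0.562, -0.0496, 0.1203]
eef_rot: [-0.002, 0.987, -0.162, -0.0]
wrist_force: [-3.7, 2.3, 2.9]
opening: 0.001
grasp_force: 1.8
```

```bash
python3 -c "
from lev import *
path(1.5,1.45,1.4,1.3,1.2); tipdump()"
```

```text
t 34.725 TCP in mould [-14.5  -0.  120.3] F mould [ 4.2 -1.   2.9] open 0.001 grip 1.8
1.5 [-11.2   0.  120.8] [-3.3 -0.  -0.4] [-0.003  0.001  0.003]
1.45 [-13.8   0.  120.8] [-0.7  0.  -0.4] [-0.003  0.001  0.003]
1.4 [-16.4   0.  120.7] [ 1.9  0.  -0.3] [-0.003  0.001  0.003]
1.3 [-21.6   0.  120.1] [7.1 0.  0.3] [-0.003  0.001  0.003]
1.2 [-26.7   0.  119. ] [12.2  0.1  1.4] [-0.003  0.001  0.003]
186  59  89 126 131 124 115  90  58  42  40  43  39  37  36  35  35  36  36  35  43  58  69  47  48  79  85  59  39
187  65  69 112 118 106  94  78  60  47  45  50  43  37  36  36  36  36  36  42  63  82  87  53  41  79  86  55  37
188  59  52  84  86  68  69  74  55  46  45  65  50  38  36  37  36  36  37  55  76  86  86  48  42  78  87  55  38
189  52  52  55  58  57  58  52  45  46  48  67  51  38  37  36  36  37  37  60  80  85  88  50  47  79  86  53  35
190  53  54  54  56  52  48  47  45  47  47  55  45  37  37  36  37  38  37  60  80  86  81  47  53  81  87  50  34
191  70  54  52  51  48  45  41  43  46  51  62  43  37  36  36  38  37  37  60  81  87  74  47  58  82  86  50  37
192 145  67  50  48  45  42  41  43  47  60  73  47  37  38  37  38  38  38  66  82  86  75  45  65  83  82  48  36
193 228 114  47  45  40  44  45  46  47  62  72  48  39  38  39  37  38  37  71  83  87  70  43  64  84  75  46  37
194 245 164  62  41  41  47  48  48  47  62  71  54  41  38  38  39  38  42  71  85  88  63  40  65  85  74  46  37
195 245 216 100  44  45  48  49  49  46  62  73  69  46  39  38  39  38  44  73  86  89  64  41  70  84  70  44  38
196 245 241 130  46  47  49  47  47  47  63  71  81  55  39  38  40  39  44  74  87  89  60  41  78  86  65  42  39
```

Steady 4–5 N resistance while the lever follows means the claw is holding. Continuing along the arc.

Request:
carry_out:
  deltas: "2 0 -0.3 0 0 0 1; 4.5 0 0 0 0 0 1; 7 0 0.3 0 0 0 1; 9.5 0 0.8 0 0 0 1; 12.2 0 1.4 0 0 0 1"

```text
time_s: 35.4
eef_pos: [0.5732, -0.0534, 0.1186]
eef_rot: [-0.002, 0.987, -0.162, -0.001]
wrist_force: [-5.0, 1.1, 0.9]
opening: 0.0
grasp_force: 2.6
```

```bash
python3 -c "
from lev import *
path(1.2,1.1,1.0,.9,.8,.7)"
```

```text
t 35.4 TCP in mould [-26.4  -0.  118.6] F mould [5.1 0.5 0.9] open 0.0 grip 2.6
1.2 [-26.7   0.  119. ] [ 0.4  0.  -0.4] [-0.003  0.002  0.004]
1.1 [-31.7   0.  117.3] [5.3 0.1 1.2] [-0.003  0.002  0.004]
1.0 [-36.5   0.  115.2] [10.1  0.1  3.3] [-0.003  0.002  0.004]
0.9 [-41.    0.  112.7] [14.7  0.1  5.9] [-0.003  0.002  0.004]
0.8 [-45.3   0.  109.6] [18.9  0.1  8.9] [-0.003  0.002  0.004]
0.7 [-49.2   0.  106.2] [22.9  0.2 12.3] [-0.003  0.002  0.004]
```

Request:
carry_out:
  deltas: "2.7 0 0.6 0 0 0 1; 5.3 0 1.2 0 0 0 1; 7.7 0 2.2 0 0 0 1; 10.1 0 3.3 0 0 0 1; 12.4 0 4.6 0 0 0 1; 14.7 0 5.9 0 0 0 1"

```text
time_s: 36.15
eef_pos: [0.5868, -0.058, 0.1123]
eef_rot: [-0.002, 0.987, -0.162, -0.001]
wrist_force: [-5.6, 1.7, -0.4]
opening: 0.002
grasp_force: 2.1
```

```bash
python3 -c "
from lev import *
path(.9,.8,.7,.6,.5,.4,.3)"
```

```text
t 36.15 TCP in mould [-4.070e+01 -1.000e-01  1.123e+02] F mould [ 5.8  0.2 -0.4] open 0.002 grip 2.1
0.9 [-41.    0.  112.7] [ 0.3  0.1 -0.4] [-0.003  0.003  0.003]
0.8 [-45.3   0.  109.6] [4.6 0.1 2.6] [-0.003  0.003  0.003]
0.7 [-49.2   0.  106.2] [8.5 0.1 6. ] [-0.003  0.003  0.003]
0.6 [-52.8   0.  102.4] [12.1  0.1  9.8] [-0.003  0.003  0.003]
0.5 [-56.    0.   98.3] [15.3  0.2 14. ] [-0.003  0.003  0.003]
0.4 [-58.8   0.   93.8] [18.1  0.2 18.4] [-0.003  0.003  0.003]
0.3 [-61.1   0.   89.1] [20.4  0.2 23.1] [-0.003  0.003  0.003]
```

Only Fx shows, so the finger's front face is pushing on the rolled end. I'll raise the finger with contact held, so its end can press the roll down.

Request:
carry_out:
  deltas: "0.3 0 -3 0 0 0 1; 0.5 0 -6 0 0 0 1; 0.7 0 -9 0 0 0 1; 0.7 0 -11 0 0 0 1"

```text
time_s: 36.65
eef_pos: [0.5873, -0.0581, 0.1235]
eef_rot: [-0.002, 0.987, -0.162, -0.001]
wrist_force: [-4.9, 1.8, -4.6]
opening: -0.002
grasp_force: 2.6
```

```bash
cat >> lev.py <<'E'
def path2(*Ls):
    show()
    for L in Ls: t=T(L,60,7.5); d=delta(t,0); print(L,np.round(t,1),d[:3].round(1),d[3:].round(3))
E
python3 -c "
from lev import *
path2(1,.95,.9,.85,.8,.7,.6)"
```

```text
t 36.65 TCP in mould [-4.120e+01 -1.000e-01  1.235e+02] F mould [ 5.2 -0.1 -4.6] open -0.002 grip 2.6
1 [-39.1   0.  123. ] [-2.1  0.1  0.5] [-0.003  0.003  0.003]
0.95 [-41.8   0.  121.7] [0.6 0.1 1.9] [-0.003  0.003  0.003]
0.9 [-44.4   0.  120.2] [3.3 0.2 3.4] [-0.003  0.003  0.003]
0.85 [-47.    0.  118.5] [5.8 0.2 5. ] [-0.003  0.003  0.003]
0.8 [-49.4   0.  116.8] [8.3 0.2 6.7] [-0.003  0.003  0.003]
0.7 [-54.1   0.  112.9] [12.9  0.2 10.6] [-0.003  0.003  0.003]
0.6 [-58.3   0.  108.6] [17.1  0.2 14.9] [-0.003  0.003  0.003]
```

Request:
carry_out:
  deltas: "1.7 0 1.5 0 0 0 1; 3.3 0 3 0 0 0 1; 4.5 0 4.2 0 0 0 1; 5.8 0 5.2 0 0 0 1"

```text
time_s: 37.15
eef_pos: [0.594, -0.0604, 0.1191]
eef_rot: [-0.002, 0.987, -0.162, 0.0]
wrist_force: [-4.6, 2.5, -0.8]
opening: 0.001
grasp_force: 2.1
```

```bash
python3 -c "
from lev import *
path2(.85,.8,.7,.6)"
```

```text
t 37.15 TCP in mould [-4.830e+01 -1.000e-01  1.191e+02] F mould [ 5.2 -0.9 -0.8] open 0.001 grip 2.1
0.85 [-47.    0.  118.5] [-1.3  0.1  0.6] [-0.003 -0.     0.003]
0.8 [-49.4   0.  116.8] [1.1 0.2 2.4] [-0.003 -0.     0.003]
0.7 [-54.1   0.  112.9] [5.8 0.2 6.2] [-0.003 -0.     0.003]
0.6 [-58.3   0.  108.6] [10.   0.2 10.6] [-0.003 -0.     0.003]
```

Request:
carry_out:
  deltas: "1.2 0 2.4 0 0 0 1; 3.5 0 4.3 0 0 0 1; 5.8 0 6.2 0 0 0 1; 8 0 8.4 0 0 0 1; 10 0 10.6 0 0 0 1"

```text
time_s: 37.78
eef_pos: [0.6036, -0.0636, 0.1083]
eef_rot: [-0.002, 0.987, -0.162, 0.0]
wrist_force: [-1.3, 0.5, 1.4]
opening: -0.003
grasp_force: 1.1
```

```bash
python3 -c "
from lev import *
path2(.6,.5,.4,.3,.2)
g=cv2.cvtColor(vision.camera('scene'),cv2.COLOR_BGR2GRAY)
P=lambda x,z: proj('scene',toW([x,-12,z])).round(1).tolist()
print([(L,P(-22-63*np.cos(L)+3.5*np.sin(L),95.5+63*np.sin(L)+3.5*np.cos(L))) for L in(.9,.75,.6,.45)])
for r in range(178,206): print(r,' '.join('%3d'%v for v in g[r,276:304]))
"
```

```text
t 37.775 TCP in mould [-58.4  -0.2 108.3] F mould [ 1.4 -0.1  1.4] open -0.003 grip 1.1
0.6 [-58.3   0.  108.6] [-0.1  0.2 -0.3] [-0.003 -0.     0.003]
0.5 [-62.1   0.  103.8] [3.6 0.2 4.4] [-0.003 -0.     0.003]
0.4 [-65.3   0.   98.8] [6.9 0.2 9.5] [-0.003 -0.     0.003]
0.3 [-68.1   0.   93.4] [ 9.7  0.2 14.9] [-0.003 -0.     0.003]
0.2 [-70.3   0.   87.8] [11.9  0.3 20.5] [-0.003 -0.     0.003]
[(0.9, [292.9, 185.5]), (0.75, [291.2, 185.8]), (0.6, [289.8, 186.8]), (0.45, [288.6, 188.5])]
178  49  48  63  64  51  47  48  48  50  57  69  54  47  48  51  43  38  36  35  36  35  36  53  68  83  63  39  63
179  48  48  68  69  54  48  50  49  50  49  49  48  47  48  48  41  36  36  36  37  36  38  70  84  86  63  40  70
180  47  48  71  90  61  50  49  50  56  53  52  55  52  49  49  41  37  37  37  37  37  37  70  84  86  63  39  78
181  48  49  74 100  65  51  50  50  74  62  58  74  63  52  48  41  37  37  37  37  38  36  71  85  86  60  39  76
182  49  48  78  89  62  55  55  56 100  72  57  99  75  54  49  41  37  37  38  37  37  40  73  86  86  55  39  78
183  48  49  79  81  56
[... 1944 characters left out ...]
  87
200 250 250 247 245 246 240 244 245 245 245 245 245 245 245 245 228 116  49  63  82  85  85  88  89  89  87  89  87
201 248 250 246 244 245 238 244 245 245 245 245 245 245 245 242 175  78  50  58  72  84  85  87  89  89  89  87  89
202 243 245 245 242 238 245 245 245 245 245 245 245 246 246 221 132  65  50  54  69  85  85  87  89  89  89  87  88
203 248 248 249 248 242 246 246 245 245 245 246 246 246 231 164 113  69  51  47  66  84  85  85  88  90  88  87  87
204 246 249 250 250 249 248 246 246 246 246 246 242 231 152 113  99  68  55  60  69  76  84  86  88  88  89  87  88
205 246 248 249 246 246 246 246 246 246 246 238 206 143  98 101  87  71  62  73  78  74  84  86  88  88  89  91  86
```

Request:
carry_out:
  deltas: "1.8 0 2.2 0 0 0 1; 3.6 0 4.4 0 0 0 1; 5.3 0 7 0 0 0 1; 6.9 0 9.5 0 0 0 1"

```text
time_s: 38.33
eef_pos: [0.6098, -0.0657, 0.0984]
eef_rot: [-0.002, 0.987, -0.162, 0.0]
wrist_force: [0.7, 0.5, 0.6]
opening: 0.001
grasp_force: 0.2
```

```bash
python3 -c "
from lev import *
path2(.4,.3,.2,.1,0)"
```

```text
t 38.325 TCP in mould [-64.9  -0.2  98.4] F mould [-0.5 -0.6  0.6] open 0.001 grip 0.2
0.4 [-65.3   0.   98.8] [ 0.4  0.2 -0.3] [-0.003  0.001  0.003]
0.3 [-68.1   0.   93.4] [3.2 0.3 5. ] [-0.003  0.001  0.003]
0.2 [-70.3   0.   87.8] [ 5.4  0.3 10.7] [-0.003  0.001  0.003]
0.1 [-72.   0.  82.] [ 7.1  0.3 16.5] [-0.003  0.001  0.003]
0 [-73.   0.  76.] [ 8.1  0.3 22.4] [-0.003  0.001  0.003]
```

Request:
carry_out:
  deltas: "0 0 -30 0 0 0 1; 0 0 -75 0 0 0 1; -20 0 -110 0 0 0 1; -80 0 -125 0 0 0 1; -140 0 -130 0 0 0 1; -190 0 -131 0 0 0 1; -190 0 -131 0 0 0 1"

```text
time_s: 39.2
eef_pos: [0.427, -0.004, 0.2295]
eef_rot: [-0.002, 0.987, -0.162, -0.0]
wrist_force: [0.6, 0.1, -0.6]
opening: -0.005
grasp_force: 0.0
```

Run:
```python
from lev import *
show()
P=lambda n,x,y,z: proj(n,toW([x,y,z])).round(1).tolist()
for L in(0,.2,.4,.6,.8,1.0,1.3,1.5):
    x,z=-22-63*np.cos(L)+3.5*np.sin(L),95.5+63*np.sin(L)+3.5*np.cos(L); print("tip",L,[P("scene",x,y,z) for y in(-10,10)],P("top",x,0,z))
for n,c in(("scene",(280,328,184,242)),("top",(292,330,188,262))):
    im=vision.camera(n); cv2.imwrite(f"pics/{n}J.png",im); old=cv2.imread("pics/s1.png" if n=="scene" else "pics/t1.png")
    g=cv2.cvtColor(im,cv2.COLOR_BGR2GRAY).astype(int); d=np.abs(im.astype(int)-old).max(2)
    x0,x1,y0,y1=c; print(n,"cols",x0)
    st=1 if n=="scene" else 2
    for r in range(y0,y1,st): print(r,' '.join('%3d'%g[r,k] if d[r,k]>18 else '  .' for k in range(x0,x1,st)))
```

```text
t 39.2 TCP in mould [128.    0.4 229.5] F mould [-0.6 -0.3 -0.6] open -0.005 grip 0.0
tip 0 [[287.6, 196.9], [297.0, 194.7]] [322.7, 184.8]
tip 0.2 [[288.2, 192.5], [297.6, 190.3]] [322.9, 184.5]
tip 0.4 [[289.2, 189.0], [298.8, 186.8]] [322.6, 185.5]
tip 0.6 [[290.8, 186.6], [300.5, 184.4]] [321.9, 188.0]
tip 0.8 [[292.7, 185.4], [302.5, 183.1]] [320.8, 191.8]
tip 1.0 [[295.0, 185.4], [305.0, 183.2]] [319.3, 196.8]
tip 1.3 [[299.0, 188.1], [309.1, 185.7]] [316.4, 206.2]
tip 1.5 [[301.9, 191.5], [312.1, 189.1]] [314.2, 213.2]
scene cols 280
184   .   .   .   .   .   .   .   .   .   .   .   .   .   .   .   . 122 128 102   .   .   .   .   .   .   .   .   .   .   .   .   .   .   .   .   .   .   .   .   .   .   .   .   .   .   .   .   .
185   .   .   .   .   .   .   .   .   .   .   .   . 138 173 186 191 200 200 180  89   .   .   .   .   .   .   .   .   .   .   .   .   .   .   .   .   .   .   .   .   .   .   .   .   .   .   .   .
186   .   .   .   .   .   .   .   .   . 157 179 195 208 198 220 219 212 196 183  93   .   .   .   .   .   .   .   .   .   .   .   .   .   .   .   .   .   .   .  
[... 13087 characters left out ...]
  60 156 201 231 251   .   .   .   .   .   .   .   .   .   .
246   .   .   .   .   .   .   .  61 165   .   .   .   .   .   .   .   .   .   .
248   .   .   .   .   .   .   .   .   .   .   .   .   .   .   .   .   .   .   .
250   .   .   .   .   .   .   .   .   .   .   .   .   .   .   .   .   .   .   .
252   .   .   .   .   .   .   .   .   .   .   .   .   .   .   .   .   .   .   .
254   .   .   .   .   .   .   .   .   .   .   .   .   .   .   .   .   .   .   .
256   .   .   .   .   .   .   .   .   .   .   .   .   .   .   .   .   .   .   .
258   .   .   .   .   .   .   .   .   .   .   .   .   .   .   .   .   .   .   .
260   .   . 164   .   . 126 188   .   .   .   .   .   .   .   .   .   .   .   .
```

Comparing the frames, the bar moved only about 4.5 mm while the pin moved about 12 mm, so the claw is hooked and stretched. The finger slipped over the roll with the lever at about 0.55 rad. I'll press the roll down from above.

```bash
python3 -c "
from h import *
show(([-72,0,160],0),([-72,0,116],0))"
```

```text
t 39.3 TCP in mould [124.7   0.8 230.3] F mould [-0.2 -0.2  0.8] open -0.001 grip 0.0
([-72, 0, 160], 0) [196.7   0.2  70.5] [-0.004 -0.001  0.004]
([-72, 0, 116], 0) [196.6   0.4 114.5] [-0.004 -0.001  0.004]
```

Request:
carry_out:
  deltas: "45 0 0 0 0 0 1; 95 0 0 0 0 0 1; 145 0 10 0 0 0 1; 180 0 40 0 0 0 1; 197 0 65 0 0 0 1; 197 0 85 0 0 0 1; 197 0 102 0 0 0 1; 197 0 112 0 0 0 1; 197 0 114 0 0 0 1; 197 0 114 0 0 0 1"

```text
time_s: 40.55
eef_pos: [0.6166, -0.068, 0.1167]
eef_rot: [-0.002, 0.987, -0.162, 0.001]
wrist_force: [-0.7, -0.6, 0.8]
opening: -0.003
grasp_force: 0.0
```

Request:
carry_out:
  deltas: "0 0 1.5 0 0 0 1; 0.3 0 3 0 0 0 1; 0.6 0 4.5 0 0 0 1; 1 0 6 0 0 0 1"

```text
time_s: 41.05
eef_pos: [0.6172, -0.0682, 0.1096]
eef_rot: [-0.002, 0.987, -0.162, 0.0]
wrist_force: [-1.0, -0.4, 0.4]
opening: -0.003
grasp_force: 0.0
```

Request:
carry_out:
  deltas: "0.4 0 1.3 0 0 0 1; 0.8 0 2.6 0 0 0 1; 1.2 0 3.9 0 0 0 1"

```text
time_s: 41.42
eef_pos: [0.6184, -0.0686, 0.1057]
eef_rot: [-0.002, 0.987, -0.162, -0.0]
wrist_force: [-0.8, 0.1, -0.1]
opening: -0.0
grasp_force: 0.0
```

```bash
python3 -c "
from h import *
show()"
```

```text
t 41.425 TCP in mould [-74.   -0.3 105.7] F mould [ 0.8  0.2 -0.1] open -0.0 grip 0.0
```

Request:
carry_out:
  deltas: "0.3 0 1.3 0 0 0 1; 0.6 0 2.6 0 0 0 1; 0.9 0 3.9 0 0 0 1"

```text
time_s: 41.8
eef_pos: [0.6193, -0.0689, 0.1019]
eef_rot: [-0.002, 0.987, -0.162, 0.0]
wrist_force: [0.3, -0.6, 0.7]
opening: -0.003
grasp_force: 0.0
```

Request:
carry_out:
  deltas: "0.4 0 1.3 0 0 0 1; 0.8 0 2.6 0 0 0 1; 1.2 0 3.9 0 0 0 1"

```text
time_s: 42.18
eef_pos: [0.6203, -0.0692, 0.0979]
eef_rot: [-0.002, 0.987, -0.162, -0.0]
wrist_force: [-0.1, -0.1, 0.1]
opening: 0.006
grasp_force: 0.0
```

Request:
carry_out:
  deltas: "0.4 0 1.3 0 0 0 1; 0.8 0 2.6 0 0 0 1; 1.2 0 3.9 0 0 0 1"

```text
time_s: 42.55
eef_pos: [0.6215, -0.0696, 0.094]
eef_rot: [-0.002, 0.987, -0.162, -0.0]
wrist_force: [0.3, -0.0, 0.2]
opening: -0.002
grasp_force: 0.0
```

```bash
python3 -c "
from h import *
show()"
```

```text
t 42.55 TCP in mould [-77.2  -0.3  94. ] F mould [-0.3 -0.1  0.2] open -0.002 grip 0.0
```

Run:
```python
from h import *
im=vision.camera("scene"); cv2.imwrite("pics/sK.png",im); g=cv2.cvtColor(im,cv2.COLOR_BGR2GRAY); show()
print("TCP px",proj("scene",pose()[0]), "tip27",proj("scene",pose()[0]+[0,0,.027]))
for r in range(150,208): print(r,' '.join('%3d'%v for v in g[r,276:312]))
```

```text
t 42.6 TCP in mould [-77.2  -0.3  93.8] F mould [-0.2  0.7 -0.4] open -0.001 grip 0.0
TCP px [293.59730331 200.2603665 ] tip27 [294.15287617 189.38826574]
150  40  34  33  33  33  33  33  31  33  32  32  31  31  31  30  30  30  30  30  31  30  30  29  28  30  30  29  27  26  29  28  29  29  29  28  28
151  45  36  34  33  34  33  33  32  33  32  32  32  32  31  31  31  31  31  30  31  30  30  30  30  30  30  29  28  27  29  29  29  28  28  28  28
152  48  43  35  34  33  32  33  33  32  31  31  31  32  30  31  30  31  30  31  31  31  31  30  30  29  30  29  27  27  28  29  29  29  28  29  28
153  48  48  39  33  32  32  33  33  33  32  32  32  31  31  31  30  31  32  32  30  31  30  31  29  30  30  29  28  28  29  30  28  29  28  28  27
154  49  48  41  35  33  33  33  33  32  32  34  32  32  32  30  31  32  31  31  31  31  31  30  31  29  30  29  27  29  28  27  28  28  27  28  27
155  50  47  43  41  36  34  33  33  33  34  32  32  33  33  30  31  31  31  31  31  32  30  31  30  30  30  28  29  28  29  28  29  28  29  28  27
156  50  48  43  43  40  52  38  33  33  33  32  34  32  
[... 6938 characters left out ...]
 145 145 146 146 115  85  77  80  80  81  82  83  84  83  82  82  81  74  67  51  47  47  46  46  47  47  46
204 227 176 230 184 152 149 145 145 146 147 146 141 131 102  89  78  77  79  80  81  83  83  83  82  82  82 131 151  81  46  46  46  46  46  46  46
205 146 150 152 147 145 145 147 145 146 146 138 120  93  82  81  74  74  78  79  80  81  82  83  83 133 143 182 198 118  55  47  46  47  53  57  73
206 146 146 147 146 147 146 146 146 139 123 105  85  67  67  64  65  71  77  80  80  81  82 134 145 183 191 191 191 159  97  63  74  75  79  83  99
207 149 148 149 149 144 138 134 130 110  78  65  61  60  60  61  62  65  72  77 131 139 141 184 193 193 195 198 185 158 161 106  99 100 100  99 100
```

The lever now appears to lie flat, with its tip edge at about rows 193–196 and columns 287–297. I'll retreat and verify.

Request:
carry_out:
  deltas: "0 0 -30 0 0 0 1; 0 0 -75 0 0 0 1; -25 0 -115 0 0 0 1; -85 0 -130 0 0 0 1; -145 0 -135 0 0 0 1; -200 0 -136 0 0 0 1; -200 0 -136 0 0 0 1"

```text
time_s: 43.48
eef_pos: [0.429, -0.0047, 0.2301]
eef_rot: [-0.002, 0.987, -0.162, -0.0]
wrist_force: [0.5, -0.8, -0.2]
opening: -0.002
grasp_force: 0.0
```

Run:
```python
from lev import *
show()
P=lambda n,x,y,z: proj(n,toW([x,y,z])).round(1).tolist()
for nm,x,z in(("hooked",23,104.5),("unhooked S0=-3",16,113),("unhooked S0=0",19,113),("unhooked S0=3",22,113)): print(nm,[P("scene",x,y,z) for y in(-8,8)],[P("top",x,y,z) for y in (-8,8)])
for n,c in(("scene",(284,326,186,240)),("top",(292,326,180,256))):
    im=vision.camera(n); cv2.imwrite(f"pics/{n}M.png",im); old=cv2.imread("pics/s1.png" if n=="scene" else "pics/t1.png")
    g=cv2.cvtColor(im,cv2.COLOR_BGR2GRAY).astype(int); d=np.abs(im.astype(int)-old).max(2)
    x0,x1,y0,y1=c; print(n,"cols",x0)
    for r in range(y0,y1,1 if n=="scene" else 2): print(r,' '.join('%3d'%g[r,k] for k in range(x0,x1,1 if n=="scene" else 2)))
```

```text
t 43.475 TCP in mould [125.8   0.5 230.1] F mould [-0.8  0.6 -0.2] open -0.002 grip 0.0
hooked [[311.7, 229.9], [319.8, 227.8]] [[300.4, 241.0], [309.2, 243.8]]
unhooked S0=-3 [[310.3, 223.9], [318.5, 221.8]] [[301.7, 236.8], [310.6, 239.6]]
unhooked S0=0 [[311.0, 225.0], [319.2, 222.9]] [[301.2, 238.4], [310.1, 241.2]]
unhooked S0=3 [[311.7, 226.1], [319.9, 224.0]] [[300.7, 240.1], [309.6, 242.9]]
scene cols 284
186  82  56  52  53  55  55  61  90 125 131 123 115  91  64  51  48  49  48  49  46  48  48  48  48  48  47  47  46  46  46  46  46  47  49  49  48  48  48  47  46  46  45
187  89  58  53  53  55  54  67  71 112 118 106  95  81  64  50  48  49  49  49  49  48  48  49  50  48  48 104  65  48  47  46  47  47  50  50  51  50  48  47  44  45  46
188 173 122  70  54  55  54  61  55  85  88  71  70  75  59  51  50  49  50  50  50  49  49  49  49  48  48 115  69  47  47  47  48  47  47  48  48  48  48  47  46  46  48
189 234 219 198 114  60  54  54  55  59  61  59  60  55  49  52  53  50  50  49  50  49  50  51  51  50  49  49  47  46  48  47  47  46  45  45  46  45  46  46  46  46
[... 10653 characters left out ...]
 154  77 248 248 228 218 162 154 157 198  90 186 249
238 251 250 249 250 113 133 249 250 251 249 160 157 158 251 250 250 240
240 251 249 249 232 122 244 220 183 130 231 157 157 142 251 251 251 251
242 103 142 141 251  66 199 234 247 241 179 120 248 249 251 251 251 251
244 250 249 249 233 128  54  71 171 203 117 222 249 250 251 251 251 251
246 167 251 225 249 143 134 135 138 138 232 250 233 251 251 251 251 251
248 238 150 248 249 250 250 251 192 162 251 113 151 233 251 251 251 251
250  93 147 250 249 248 249 250 250 251 243 250 250 251 251 251 251 251
252 146 140 250 250 250 251 250 250 250 135 225 251 251 251 251 251 251
254 152 246 249 251 251 251 251 250 251 161 202 250 251 251 251 251 251
```

The images put the lever at about 0 rad and favour the bar being low, i.e. hooked. To confirm, I'll gently feel the bar's height from above; hooked and unhooked differ by about 8 mm.

```bash
python3 -c "
from h import *
show(([23,0,94],.1))"
```

```text
t 43.575 TCP in mould [122.1   0.8 231. ] F mould [-0.6  1.   0.6] open -0.003 grip 0.0
([23, 0, 94], 0.1) [ 98.8   0.  137.2] [-0.004  0.098  0.003]
```

Request:
carry_out:
  deltas: "30 0 10 0 0.05 0 1; 60 0 40 0 0.1 0 1; 85 0 75 0 0.1 0 1; 98 0 105 0 0.1 0 1; 99 0 125 0 0.1 0 1; 99 0 133 0 0.1 0 1; 99 0 135 0 0.1 0 1; 99 0 135 0 0.1 0 1"

```text
time_s: 44.58
eef_pos: [0.5265, -0.0375, 0.0959]
eef_rot: [0.006, 0.986, -0.162, 0.05]
wrist_force: [-0.2, -0.2, -0.5]
opening: 0.004
grasp_force: 0.0
```

Request:
carry_out:
  deltas: "0 0 1 0 0 0 1; 0 0 2 0 0 0 1; 0 0 3 0 0 0 1"

```text
time_s: 44.95
eef_pos: [0.5262, -0.0374, 0.0925]
eef_rot: [0.006, 0.986, -0.162, 0.05]
wrist_force: [-0.9, 0.1, -0.4]
opening: -0.001
grasp_force: 0.0
```

Request:
carry_out:
  deltas: "0 0 1 0 0 0 1; 0 0 2 0 0 0 1; 0 0 3 0 0 0 1"

```text
time_s: 45.32
eef_pos: [0.5263, -0.0375, 0.0891]
eef_rot: [0.006, 0.986, -0.162, 0.049]
wrist_force: [0.3, 0.4, -0.3]
opening: 0.0
grasp_force: 0.0
```

```bash
python3 -c "
from h import *
show()"
```

```text
t 45.325 TCP in mould [23.2  0.  89.1] F mould [-0.1 -0.4 -0.3] open 0.0 grip 0.0
```

Request:
carry_out:
  deltas: "0 0 0.9 0 0 0 1; 0 0 1.8 0 0 0 1"

```text
time_s: 45.58
eef_pos: [0.5265, -0.0375, 0.0873]
eef_rot: [0.006, 0.986, -0.162, 0.049]
wrist_force: [-0.6, 0.4, 0.7]
opening: -0.002
grasp_force: 0.0
```

Request:
carry_out:
  deltas: "0 0 0.8 0 0 0 1; 0 0 1.5 0 0 0 1"

```text
time_s: 45.82
eef_pos: [0.5267, -0.0376, 0.0859]
eef_rot: [0.006, 0.986, -0.162, 0.049]
wrist_force: [0.1, -0.4, -0.1]
opening: -0.004
grasp_force: 0.0
```

Request:
carry_out:
  deltas: "0 0 0.8 0 0 0 1; 0 0 1.5 0 0 0 1"

```text
time_s: 46.08
eef_pos: [0.5269, -0.0376, 0.0851]
eef_rot: [0.006, 0.986, -0.162, 0.049]
wrist_force: [-5.3, 1.0, 11.5]
opening: -0.0
grasp_force: 5.7
```

Contact is at TCP z≈85.5, matching the seated height and well below the unhooked one, and it is stiff. The claw is hooked. I'll retreat clear and hand in.

Request:
carry_out:
  deltas: "0 0 -4 0 0 0 1; 0 0 -30 0 0 0 1; 0 0 -80 0 0 0 1; -40 0 -120 0 0 0 1; -95 0 -140 0 0 0 1; -100 0 -145 0 0 0 1; -100 0 -145 0 0 0 1"

```text
time_s: 46.95
eef_pos: [0.4193, -0.0018, 0.2196]
eef_rot: [0.007, 0.985, -0.162, 0.051]
wrist_force: [0.4, 0.0, 0.2]
opening: 0.003
grasp_force: 0.0
```

Run:
```python
from h import *
show()
a=vision.camera("scene"); b=cv2.imread("pics/sceneM.png"); d=np.abs(a.astype(int)-b).max(2)[180:245,280:330]; print("changed px since M in the latch:",(d>25).sum())
ys,xs=np.where(d>25); print(np.c_[xs+280,ys+180][:20].tolist())
print(ctrl.hand_in())
```

```text
t 46.95 TCP in mould [136.    0.8 219.6] F mould [-0.3 -0.2  0.2] open 0.003 grip 0.0
changed px since M in the latch: 1
[[325, 244]]
the job is handed in; nothing more can be done
None
```

I handed the job in at 47 s: the halves are closed, the lever reads flat and the claw seems hooked by bar height and camera, though its pull was never measured; one press on the thumb bar hit about 37 N, over your 20 N limit, and the verdict isn't known.

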